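# Change the sample glass on the rheometer

## Task

Change over the glassware at the rheometer, handling the thin glass gently (grip it with no more than about 30 N and set it down softly, never dropping it). Put both wide beakers upright in the steel wash tray, one in each bay, and stand the slim glass upright in the centre of the rheometer's stage, under the spindle. Do not bump the rheometer with the robot or the glass against its head, never tip a glass over, and leave the measuring bob, the jar and the spanner where they are.

Things in the scene. Friction and masses are not known exactly. Their poses are not given: they have to be found in the camera images.
- beaker_a: wide thin-walled clear glass beaker, straight round cylinder, outside diameter 60 mm, height 80 mm, open top, wall 3 mm, about 80 g; starts upright near the centre of the rheometer's stage, under the spindle. Origin: centre of its underside, z up its axis
- beaker_b: wide beaker identical to beaker_a (diameter 60 mm, height 80 mm); starts upright on the bench between the tray and the rheometer. Origin: centre of its underside, z up its axis
- slim: slim thin-walled clear glass, straight round cylinder, outside diameter 40 mm, height 110 mm, open top, about 70 g; starts upright on the bench between the tray and the rheometer, nearer or farther than beaker_b. Origin: centre of its underside, z up its axis
- rheometer: white bench rheometer, fixed. Origin: on the bench under the stage axis, z up. In its frame (mm): base x -130..130, y -85..275, 100 high; column x -70..70, y 145..265, to 620; from it a head, x -55..55, z 460..580, reaches over the stage, ending in a half round of radius 55 about the stage axis. Over the stage: open to -x, -y and +x, too low for an upright gripper: tilt the tool 35 to 45 degrees
- stage (a point): centre of the top face of the rheometer's stage, a fixed steel disc of diameter 90 mm whose top is 110 mm above the bench, with an engraved ring of diameter 45 mm at its centre; axes as the rheometer's
- tray: fixed steel wash tray, open top, 190 mm (x) by 310 mm (y), walls 4 mm thick and 40 mm high, a cross wall as high at y = 0 parts it into two bays, each 182 by 149 mm inside. Origin: centre of its underside, z up
- bay_left (a point): centre of the floor of the tray's bay on its +y side; the floor is 4 mm above the bench; axes as the tray's
- bay_right (a point): centre of the floor of the tray's bay on its -y side; axes as the tray's
- bob: bystander: steel measuring bob standing on the bench, diameter 46 mm and 44 mm high, with a stem of diameter 10 mm up to 92 mm. Origin: centre of its underside
- jar: bystander: closed glass jar with a black cap and paper label, diameter 60 mm, 75 mm high, standing on the bench. Origin: centre of its underside
- spanner: bystander: steel spanner 200 mm long lying on the bench beyond the tray, along its own x axis. Origin: its middle, on the bench
- spindle (a point): underside of the spindle, a steel disc of radius 16 mm hanging over the stage centre, 272 mm above the bench; from it a thin shaft rises to a black chuck of radius 22 mm that begins 367 mm above the bench and hangs from the rheometer's head
Things that resemble listed ones, but are neither listed nor needed, are in the scene too. Leave any blue or green look-alike of the beaker_b alone.

How it is judged:
By the outcome, as a careful person would: the job done as asked, in the order asked, and still so for the second after the job is handed in, with the robot touching nothing.
It also fails if it takes over 62 s, if anything falls off the work surface, if the arm or the gripper's body presses on something with over 40 N, if the wrist force passes 120 N, or if a joint passes its speed limit or range.

## Robot

A 6-joint arm with a two-finger parallel gripper is mounted at the origin on the work surface. World frame = base frame: x ahead of the robot, y to its left, z up, the work surface at z = 0. Lengths are in mm, angles in rad, forces in N, time in s.
With the tool pointing down it reaches from about 275 to 1000 mm from the base axis. Payload 8.4 kg.
Tool frame: the origin (TCP) lies at the very end of the fingers, on their centre line; the grasp point (between the pads) lies 19 mm behind it; z points along the fingers, y is the line along which they close (so a half turn about z gives the same grasp; the last joint's range is limited). The gripper opens to 85 mm and grips with 20 to 120 N. Pads are 22 mm wide; open, the fingers measure 114 mm over their backs; the gripper's body (76 mm by 85 mm) begins 54 mm behind the grasp point. The pads swing forward as they close: fully open they stand 13 mm farther back than shut.
Start: joints at [1.193, 0.353, 1.633, -0, 1.155, -0.002], TCP at [229.384, 581.387, 231.281] pointing down, gripper open.
Joint ranges: [-2.63, 2.63], [-0.92, 2.1], [0.06, 2.66], [-1.3, 4.44], [0, 2.69], [-3.02, 3.02]. Speed limits (rad/s): [2.22, 2.22, 2.79, 3.14, 3.14, 3.14].

## Interface

Orientations are given as [roll, pitch, yaw] about the fixed x, y, z axes, in that order (R = Rz(yaw) Ry(pitch) Rx(roll)).
In Python, from rig import telemetry, imaging, r gives the robot as it stands. The module is installed in compiled form; this text tells all that it offers.
- The arm moves only by the tool step_arm, never from a script. Its argument "moves" is a list of rows, each a list of 3 entries, a list of its own where there are three numbers: the turn, a rotation vector about the tool's x, y, z scaled (see below), then the shift along the tool's x, y, z scaled (see below), then the opening, from -1 (shut) to 1 (fully open). A call has 1 to 8 rows; each row is the pose to reach, as a shift and turn from the pose commanded when the call began, along the tool's axes at that moment; what a row does not reach only later rows make up. The controller multiplies each number of a shift by 200 mm and each number of a turn by 45 degrees. A row lasts 1/10 s, in which the tool goes at most 50 mm and 8.59 degrees, less where a joint would pass 70% of its speed; a pose out of reach is approached as far as the arm can. A call with a number of a shift or a turn outside -1 to 1 is refused whole. A call with a gripper value outside its range is refused whole. The fingers move at their own pace and stop on an object; "squeeze" is the grip in N (left out, the last holds). Time passes only in rows, so rows that repeat a pose let the fingers close. It gives the time, the measured TCP pose, the force, the opening and the grip force at its end, in the units of the state.
- telemetry.sense(): the state, without advancing time (a new reading comes with each control period).
- imaging.grab_frame(name): name is "scene" or "top" or "wrist"; returns the picture (400x640x3 uint8, red, green, blue); there is no depth.
- imaging.calibration(name): a dict with "fx", "fy", "cx", "cy" (pixels), "dist_coeffs" ([k1, k2, p1, p2, k3] as OpenCV has them; the pictures are not rectified), "cam_to_world" (4x4, takes a point from camera to world coordinates). Camera axes: x right, y up, looking along -z (the intrinsics and any distortion apply to the point x, -y, -z); pixel columns grow to the right and rows downward; lengths in mm; the calibration is good to about 2 mm. A picture is of the moment at which its call begins: read the wrist's pose just before it. calibration takes no time and is no camera call; for the wrist camera it gives the pose at the moment of the call.
- r.sign_off(): hands the job in; it is judged then, once.
Trained networks look in the newest picture that a camera, given by its name, has taken for a name from the list of things; names that differ only in an ending like _2 or _b are one class to them, and where a whole thing is asked for, a point or a joint stands for the part that bears it (a point fixed in the world has none). Each returns a list of dicts, best first, with "conf" (0 to 1); they miss things now and then, are a little off and sometimes report something else, mostly with a low value. They report only what shows in the picture. A call takes as long as a camera call. They do not tell look-alikes from the thing itself.
- imaging.recognise(camera, name): "extent" ([left, top, width, height] in pixels, round what is visible of it).
- imaging.mark_of(camera, name): "xy" ([column, row] in pixels: a listed point, or the origin of a listed thing).
The state is a dict: "clock": time; "qpos": joint angles; "qvel": joint speeds; "joint_efforts": joint torques, N m; "eef_pos": TCP position; "tcp_rot": TCP orientation; "contact_force": force on the tool from outside, world axes, zero at the start; "wrist_torque": the same for the moment, N m; "opening": opening from 0.0 (shut) to 1.0 (fully open); "grasp_force": force on a finger pad.
Only numpy, scipy, OpenCV 4.12 (cv2) and the standard library are available. Lean on these libraries where they do the work, as an engineer would, in place of code of your own. Each camera call takes 0.05 s, during which the arm holds its last target. There are 200 camera calls.

## Working session

There is one attempt and no reset: what is moved stays moved. The work goes in short steps, Python scripts to look and compute and a tool call to move; the robot and the scene stay as the last step left them, time stands still between calls to the robot, and variables do not carry over. Pictures are saved under pics/ and viewed, at most 10 in all, crops included, and the job is handed in when it is done.

Besides the shell and the picture viewer there is one more tool, called after "Emit:" by a JSON object that holds its "method" and its "body", one argument or row to a line. step_arm: Moves the arm, as the interface text tells. Its arguments: {"type":"object","properties":{"moves":{"type":"array"},"squeeze":{"type":"number"}},"required":["moves"]}

```bash
mkdir -p pics
cat > h.py <<'E'
import numpy as np, cv2
from scipy.spatial.transform import Rotation as R
from rig import telemetry, imaging, r
def ray(cam,px,cal=None):
    c=cal or imaging.calibration(cam); K=np.array([[c['fx'],0,c['cx']],[0,c['fy'],c['cy']],[0,0,1.]])
    u=cv2.undistortPoints(np.array([[px]],float),K,np.array(c['dist_coeffs'],float))[0,0]
    T=np.array(c['cam_to_world']); d=T[:3,:3]@np.array([u[0],-u[1],-1]); return T[:3,3],d/np.linalg.norm(d)
def at_z(cam,px,z,cal=None):
    o,d=ray(cam,px,cal); return o+d*(z-o[2])/d[2]
def proj(cam,P,cal=None):
    c=cal or imaging.calibration(cam); K=np.array([[c['fx'],0,c['cx']],[0,c['fy'],c['cy']],[0,0,1.]])
    T=np.array(c['cam_to_world']); p=(np.atleast_2d(P)-T[:3,3])@T[:3,:3]; p=p*[1,-1,-1]
    return cv2.projectPoints(p,np.zeros(3),np.zeros(3),K,np.array(c['dist_coeffs'],float))[0][:,0]
def snap(cam,f):
    im=imaging.grab_frame(cam); cv2.imwrite('pics/'+f,im[...,::-1]); return im
E
python3 - <<'E'
from h import *
Z=dict(beaker_b=0,slim=0,rheometer=0,stage=110,tray=0,bay_left=4,bay_right=4,bob=0,jar=0,spanner=0,spindle=272)
for c in ['scene','top']:
    snap(c,c+'0.png'); k=imaging.calibration(c); print(c,k['fx'],np.round(k['cam_to_world'],3).tolist())
    for n in Z:
        for m in imaging.mark_of(c,n)[:4]: print(c,n,np.round(m['xy'],1),round(m['conf'],2),at_z(c,m['xy'],Z[n]).round(0),at_z(c,m['xy'],110).round(0) if n=='beaker_b' else '')
print(telemetry.sense())
E
```

```text
scene 393.09061391219086 [[0.45, -0.529, 0.72, 1390.276], [0.893, 0.273, -0.357, -419.518], [-0.008, 0.803, 0.596, 809.85], [0.0, 0.0, 0.0, 1.0]]
scene beaker_b [336.8 210.8] 0.91 [515.  98.   0.] [634.  27. 110.]
scene beaker_b [401.7 168.9] 0.72 [405. 444.   0.] [539. 326. 110.]
scene beaker_b [350.6 269.8] 0.72 [760.   3.   0.] [846. -54. 110.]
scene beaker_b [324.8 242.2] 0.61 [630.  -8.   0.] [733. -64. 110.]
scene slim [294.1 210.9] 0.87 [451. -28.   0.] 
scene slim [404. 170.] 0.75 [415. 447.   0.] 
scene rheometer [398.6 196.1] 0.88 [542. 328.   0.] 
scene stage [403.2 171.7] 0.94 [555. 320. 110.] 
scene stage [294.1 213.1] 0.26 [587. -85. 110.] 
scene tray [226.7 233.5] 0.75 [ 457. -259.    0.] 
scene bay_left [250.6 228.8] 0.76 [ 475. -187.    4.] 
scene bay_right [202.9 244.9] 0.87 [ 479. -338.    4.] 
scene bob [384.8 256.7] 0.63 [762. 116.   0.] 
scene jar [302.6 280.5] 0.85 [ 735. -132.    0.] 
scene jar [225.  236.6] 0.65 [ 469. -268.    0.] 
scene spanner [227.4 305.5] 0.93 [ 723. -337.    0.] 
scene spindle [408.6 120.3] 0.71 [518. 344. 272.] 
top 417.8514931825434 [
[... 962 characters left out ...]
. -215.  272.] 
{'clock': 1.2, 'qpos': array([ 1.19263318e+00,  3.52958706e-01,  1.63339259e+00,  2.57649322e-05,
        1.15519408e+00, -2.39372380e-03]), 'qvel': array([ 0.00057762,  0.00140254,  0.00018518, -0.00063293, -0.00044126,
       -0.00095717]), 'joint_efforts': array([ 5.50402365e-04, -6.05172300e+01, -3.42432618e+01,  1.63935817e-05,
        1.33246602e-03,  3.63313475e-06]), 'eef_pos': array([229.36076551, 581.40591312, 231.30995427]), 'tcp_rot': array([ 3.14154531e+00, -2.34588893e-05,  2.76581282e+00]), 'contact_force': array([0.47917454, 0.0601591 , 0.00156101]), 'wrist_torque': array([0.01386347, 0.06236348, 0.00209936]), 'grasp_force': 0.0, 'opening': 0.9994377184119139}
```

Run:
```python
import cv2
a=cv2.imread('pics/scene0.png'); b=cv2.imread('pics/top0.png')
cv2.imwrite('pics/scene0c.png',cv2.resize(a[80:330,160:480],(768,600),interpolation=cv2.INTER_CUBIC))
cv2.imwrite('pics/top0c.png',cv2.resize(b[110:310,160:460],(800,533),interpolation=cv2.INTER_CUBIC))
```

```text
(no output)
```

View pics/scene0c.png

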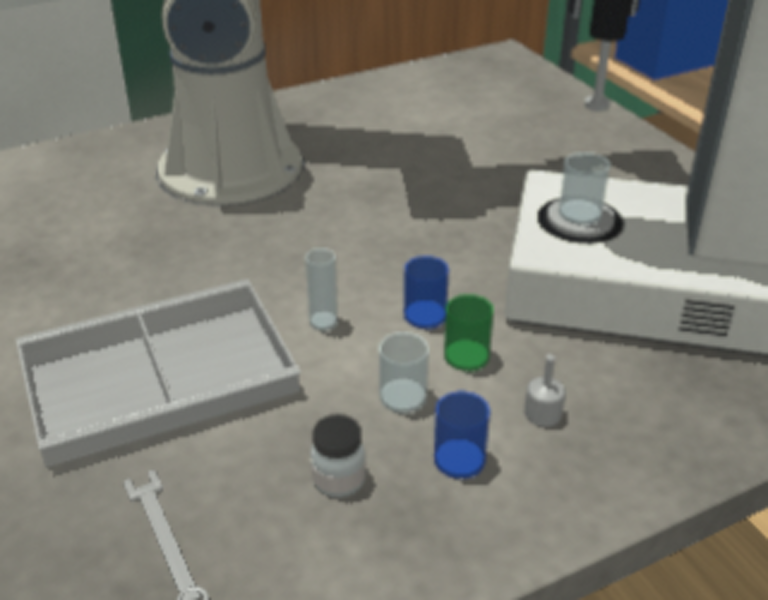

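View pics/top0c.png

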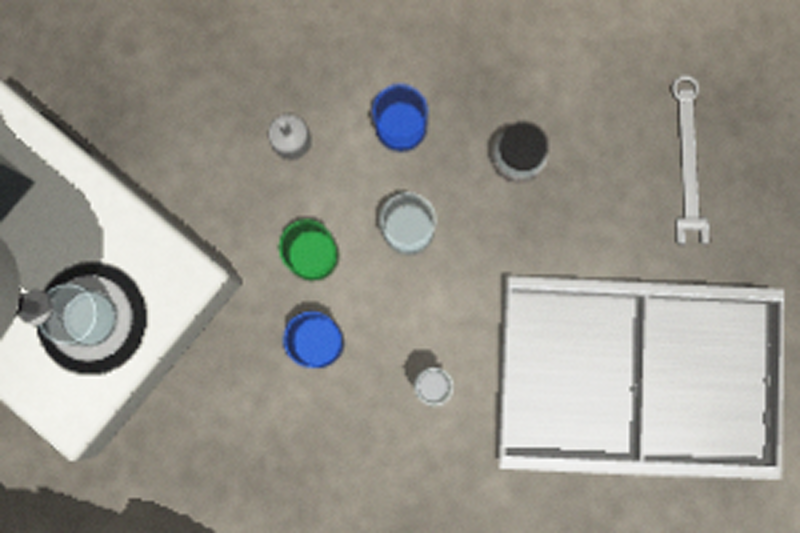

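The scene crop shows the clear beaker_b at px (328,235), with two blue and one green look-alike around it. The slim glass is at (294,200) and beaker_a is on the stage at (403,160). In the top crop, beaker_b is at px (313,195), slim at (322,254) and beaker_a at (193,229). The other beaker candidates are blue (310,153), green (276,203) and blue (277,237). Only the clear glass at (313,195) fits the description. Next I'll check this in one enlarged crop with model overlays.

```bash
cat > ov.py <<'E'
from h import *
def circ(x,y,z,rad): 
    t=np.linspace(0,2*np.pi,60); return np.c_[x+rad*np.cos(t),y+rad*np.sin(t),0*t+z]
def draw(im,cam,P,box,col,S):
    p=(proj(cam,P)-[box[0],box[1]]+.5)*S-.5
    cv2.polylines(im,[np.round(p*16).astype(int)],False,col,1,cv2.LINE_AA,4)
E
python3 - <<'E'
from ov import *
px=lambda c,r:(160+c/2.667,110+r/2.667)
for n,c,z in [('A',(240,280),100),('B',(75,460),100),('t1',(508,275),40),('t2',(783,290),40),('t3',(782,478),40),('t4',(500,468),40),('disc',(92,318),108),('slimrim',(434,386),110),('brim',(407,219),80),('arim',(75,312),190)]:
    print(n,at_z('top',px(*c),z).round(0))
k=imaging.calibration('wrist'); s=telemetry.sense(); Rt=R.from_euler('xyz',s['tcp_rot']).as_matrix(); T=np.array(k['cam_to_world'])
print('cam in tool',(Rt.T@(T[:3,3]-s['eef_pos'])).round(0),(Rt.T@T[:3,:3]).round(2).tolist(),k['fx'])
S=5;tiles=[]
ob=dict(a=(540,322),b=(633,-9),s=(460,-29))
for cam,bx in [('top',(165,205,60,50)),('scene',(370,140,60,50)),('top',(285,185,60,80)),('scene',(275,180,75,75))]:
    im=cv2.imread(f'pics/{cam}0.png'); x,y,w,h=bx
    t=cv2.resize(im[y:y+h,x:x+w],None,fx=S,fy=S,interpolation=cv2.INTER_CUBIC)
    for P,c in [(circ(*ob['a'],110,45),(0,0,255)),(circ(*ob['b'],0,30),(0,0,255)),(circ(*ob['b'],80,30),(0,255,255)),(circ(*ob['s'],0,20),(0,0,255)),(circ(*ob['s'],110,20),(0,255,255)),(circ(*ob['a'],110,30),(0,200,0)),(circ(*ob['a'],190,30),(0,255,255))]:
        draw(t,cam,P,bx,c,S)
    tiles.append(t)
o=np.zeros((600,800,3),np.uint8);X=0
def put(t,x,y): 
    t=t[:600-y,:800-x]; o[y:y+t.shape[0],x:x+t.shape[1]]=t
put(tiles[0],0,0);put(tiles[1],300,0);put(tiles[2][:350],0,250);put(tiles[3],400,250)
cv2.imwrite('pics/ov1.png',o)
E
```

```text
A [577. 167. 100.]
B [388. 339. 100.]
t1 [ 587. -120.   40.]
t2 [ 569. -429.   40.]
t3 [ 361. -420.   40.]
t4 [ 376. -109.   40.]
disc [536. 322. 108.]
slimrim [466. -37. 110.]
brim [644.  -9.  80.]
arim [537. 315. 190.]
cam in tool [  66.   -0. -142.] [[0.0, 0.97, 0.26], [1.0, -0.0, -0.0], [-0.0, 0.26, -0.97]] 293.07444113095295
```

View pics/ov1.png

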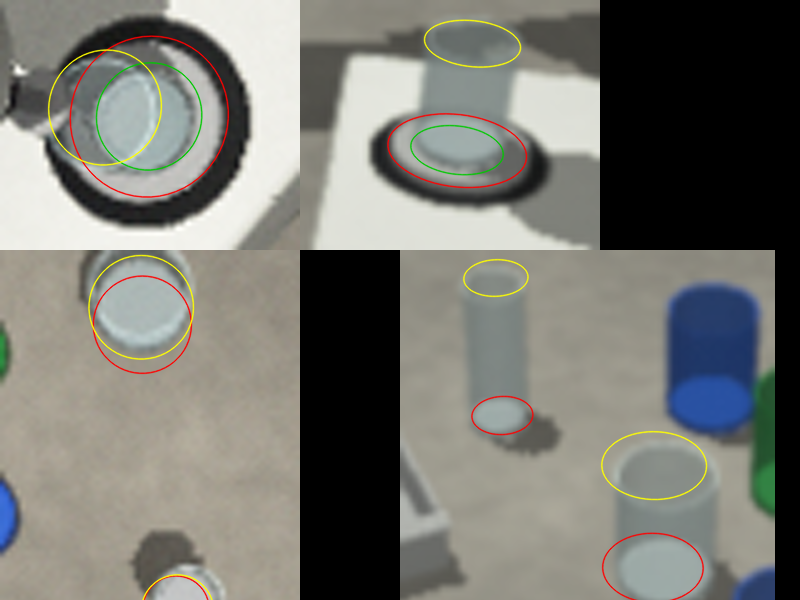

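The overlay and the crop agree on the fixed parts. The stage is at (540,321) and the rheometer's yaw is about -42°. beaker_b is the clear glass, with its base at tile pixel (143,305), which puts it at (644,-8). The slim glass is at about (466,-34) and the tray centre at (473,-269). Next I'll plan the tilted approach to beaker_a.

```bash
cat > plan.py <<'E'
from h import *
def pose(g,a,t,adv=0):
    a,t=np.radians([a,t]); u=np.array([np.cos(a),np.sin(a),0]); v=np.array([-u[1],u[0],0]); e=np.array([0,0,1.])
    z=np.sin(t)*u-np.cos(t)*e; Rm=np.c_[np.cross(v,z),v,z]
    return np.array(g,float)+(19+adv)*z,Rm
def cur():
    s=telemetry.sense(); return s['eef_pos'],R.from_euler('xyz',s['tcp_rot']).as_matrix()
def plan(wps,c=None):
    p,Rm=c or cur()
    for P,Q in wps:
        tv=R.from_matrix(Rm.T@Q).as_rotvec(degrees=True); d=Rm.T@(P-p)
        print('turn',(tv/45).round(3).tolist(),'shift',(d/200).round(3).tolist(),'| rows',round(max(np.linalg.norm(d)/50,np.linalg.norm(tv)/8.59),1),'tcp',P.round(0))
def show():
    s=telemetry.sense(); P,Q=cur(); z=Q[:,2]
    print(s['clock'],s['eef_pos'].round(1),'grasp',(P-19*z).round(1),'az/tilt',np.degrees(np.arctan2(z[1],z[0])).round(1),np.degrees(np.arccos(-z[2])).round(1),'q',s['qpos'].round(2),'F',s['contact_force'].round(1),round(s['opening'],3),s['grasp_force'])
E
python3 - <<'E'
from plan import *
p0=np.array([538,321,162.]); u=np.array([np.cos(np.radians(31)),np.sin(np.radians(31)),0])
A=pose(p0-170*u+[0,0,60],31,44,6); 
p,Rm=cur(); rv=R.from_matrix(Rm.T@A[1]).as_rotvec()
print(np.degrees(rv))
W=[(p+f*(A[0]-p),Rm@R.from_rotvec(f*rv).as_matrix()) for f in (1/3,2/3,1)]
plan(W[:1]); plan(W[1:2],W[0]); plan(W[2:],W[1])
E
```

```text
[-20.13812528 -40.81464009 -49.85217702]
turn [-0.149, -0.302, -0.369] shift [-0.483, -0.417, 0.045] | rows 2.6 tcp [289. 468. 222.]
turn [-0.149, -0.302, -0.369] shift [-0.326, -0.544, 0.086] | rows 2.6 tcp [348. 355. 213.]
turn [-0.149, -0.302, -0.369] shift [-0.136, -0.621, 0.072] | rows 2.6 tcp [407. 242. 204.]
```

Emit:
{"method": "step_arm", "body": {
  "moves": [
    [[-0.298,-0.604,-0.738],[-0.966,-0.834,0.09],1],
    [[-0.298,-0.604,-0.738],[-0.966,-0.834,0.09],1],
    [[-0.298,-0.604,-0.738],[-0.966,-0.834,0.09],1],
    [[-0.298,-0.604,-0.738],[-0.966,-0.834,0.09],1],
    [[-0.298,-0.604,-0.738],[-0.966,-0.834,0.09],1],
    [[-0.298,-0.604,-0.738],[-0.966,-0.834,0.09],1],
    [[-0.298,-0.604,-0.738],[-0.966,-0.834,0.09],1],
    [[-0.298,-0.604,-0.738],[-0.966,-0.834,0.09],1]
  ],
  "squeeze": 24
}}

```text
clock: 2.0
eef_pos: [348.4, 356.4, 214.2]
tcp_rot: [3.047, 0.514, -2.951]
contact_force: [0.6, -0.3, 0.8]
opening: 0.999
grasp_force: 0.0
```

Run:
```python
from plan import *
show()
p0=np.array([538,321,162.]); u=np.array([np.cos(np.radians(31)),np.sin(np.radians(31)),0])
plan([pose(p0-170*u+[0,0,60],31,44,6),pose(p0-170*u,31,44,6)])
```

```text
2.0 [348.4 356.4 214.2] grasp [339.6 352.9 230.7] az/tilt 21.8 29.9 q [ 0.99 -0.01  2.24 -0.59  0.54 -0.34] F [ 0.6 -0.3  0.8] 0.999 0.0
turn [-0.149, -0.302, -0.372] shift [-0.132, -0.625, 0.075] | rows 2.6 tcp [407. 242. 204.]
turn [-0.149, -0.302, -0.372] shift [0.016, -0.65, 0.335] | rows 2.9 tcp [407. 242. 144.]
```

Emit:
{"method": "step_arm", "body": {
  "moves": [
    [[-0.149,-0.302,-0.372],[-0.132,-0.625,0.075],1],
    [[-0.149,-0.302,-0.372],[-0.132,-0.625,0.075],1],
    [[-0.149,-0.302,-0.372],[-0.132,-0.625,0.075],1],
    [[-0.149,-0.302,-0.372],[0.016,-0.65,0.335],1],
    [[-0.149,-0.302,-0.372],[0.016,-0.65,0.335],1],
    [[-0.149,-0.302,-0.372],[0.016,-0.65,0.335],1],
    [[-0.149,-0.302,-0.372],[0.016,-0.65,0.335],1]
  ]
}}

```text
clock: 2.7
eef_pos: [403.6, 243.1, 188.9]
tcp_rot: [-3.135, 0.711, -2.593]
contact_force: [0.1, -0.4, -0.1]
opening: 0.998
grasp_force: 0.0
```

Run:
```python
from plan import *
from ov import circ,draw
show()
im=snap('wrist','w1.png')
for x in [(538,321)]:
  for z,rr,c in [(110,45,(255,0,0)),(110,30,(0,255,0)),(190,30,(255,255,0))]:
    draw(im,'wrist',circ(*x,z,rr),(0,0),c,1)
cv2.imwrite('pics/w1o.png',im[...,::-1])
p0=np.array([538,321,162.]); u=np.array([np.cos(np.radians(31)),np.sin(np.radians(31)),0])
plan([pose(p0-60*u,31,44,6),pose(p0,31,44,6)])
```

```text
2.7 [403.6 243.1 188.9] grasp [393.  236.8 203.3] az/tilt 30.8 40.7 q [ 0.54 -0.05  2.48 -1.3   0.   -0.28] F [ 0.1 -0.4 -0.1] 0.998 0.0
turn [-0.002, -0.073, 0.007] shift [-0.281, -0.013, 0.539] | rows 2.4 tcp [501. 299. 144.]
turn [-0.002, -0.073, 0.007] shift [-0.509, -0.014, 0.734] | rows 3.6 tcp [553. 330. 144.]
```

View pics/w1o.png

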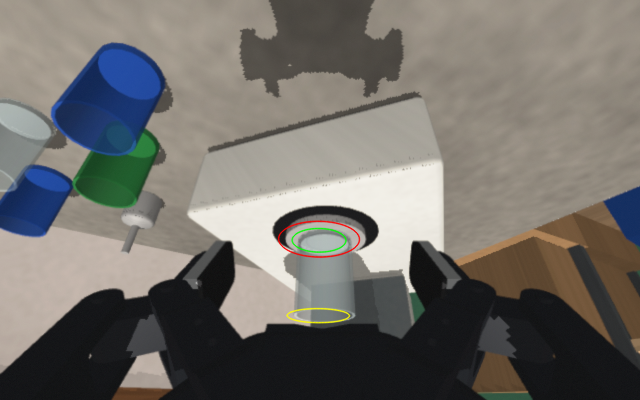

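The wrist view shows beaker_a on the stage, with its base at (323,242) and rim at (322,317). The overlay fits. Joint 5 hit its limit, though, so I'll fit the kinematics and choose a reachable azimuth and tilt.

```bash
cat > kin.py <<'E'
from plan import *
from scipy.optimize import least_squares
LO=np.array([-2.63,-.92,.06,-1.3,0,-3.02]);HI=np.array([2.63,2.1,2.66,4.44,2.69,3.02])
def fk(q,k):
    a1,H,L2,ex,L3,T,phi=k
    Y=lambda a:R.from_euler('y',a);Z=lambda a:R.from_euler('z',a)
    r1=Z(q[0]); r2=r1*Y(q[1]); r3=r2*Y(q[2]); r4=r3*Z(q[3])*Y(q[4]); r6=r4*Z(q[5]+phi)
    w=r1.apply([a1,0,H])+r2.apply([0,0,L2])+r3.apply([ex,0,L3])
    return w+r6.apply([0,0,T]),r6,w
E
python3 - <<'E'
from kin import *
s=telemetry.sense()
D=[([1.19263318,.352958706,1.63339259,2.576e-5,1.15519408,-.002394],[229.3608,581.4059,231.31],[3.1415453,-2.3e-5,2.76581]),
 ([.99,-.01,2.24,-.59,.54,-.34],[348.4,356.4,214.2],[3.047,.514,-2.951]),(s['qpos'],s['eef_pos'],s['tcp_rot'])]
w=[1,.1,1]
def f(k):
    o=[]
    for (q,p,e),ww in zip(D,w):
        P,r,_=fk(q,k); o+=list(ww*(P-p))+list(ww*300*(R.from_euler('xyz',e).inv()*r).as_rotvec())
    return o
for ph in (1.57,-1.57):
    for fix in (1,0):
        g=(lambda k:f([0,k[0],k[1],0,k[2],k[3],k[4]])) if fix else f
        x0=[200,500,450,250,ph] if fix else [0,200,500,0,450,250,ph]
        S=least_squares(g,x0); print(ph,fix,S.x.round(2),S.cost.round(3),np.round(S.fun,1))
E
```

```text
1.57 1 [154.4  621.54 448.3  325.35   1.57] 2.647 [ 1.4 -0.5 -0.   0.   0.  -0.  -0.5 -0.3  0.6 -0.1 -0.2  0.1  0.8 -1.2
 -0.1  0.  -0.  -0. ]
1.57 0 [  7.14 261.68 573.11  45.89 479.03 332.79   1.57] 2.347 [ 1.4 -0.6 -0.   0.   0.  -0.   0.   0.1  0.4 -0.1 -0.2  0.1  0.8 -1.3
 -0.   0.  -0.  -0. ]
-1.57 1 [154.4  621.54 448.3  325.35   1.57] 2.647 [ 1.4 -0.5 -0.   0.   0.  -0.  -0.5 -0.3  0.6 -0.1 -0.2  0.1  0.8 -1.2
 -0.1  0.  -0.  -0. ]
-1.57 0 [  7.14 261.68 573.1   45.89 479.03 332.79   1.57] 2.347 [ 1.4 -0.6 -0.   0.   0.  -0.   0.   0.1  0.4 -0.1 -0.2  0.1  0.8 -1.3
 -0.   0.  -0.  -0. ]
```

```bash
cat >> kin.py <<'E'
K=[0,154.4,621.54,0,448.3,325.35,np.pi/2]
def ik(P,Q,seeds):
    best=None; Qr=R.from_matrix(Q)
    for s in seeds:
        def f(q):
            p,r,_=fk(q,K); return np.r_[(p-P)/100,(r.inv()*Qr).as_rotvec()]
        S=least_squares(f,np.clip(s,LO+.01,HI-.01),bounds=(LO,HI),max_nfev=60)
        if S.cost<1e-6:
            m=np.min(np.minimum(S.x-LO,HI-S.x))
            if best is None or m>best[0]: best=(m,S.x)
    return best
def seeds(P):
    a=np.arctan2(P[1],P[0]); return [[a,.3,1.9,q4,.5,q6] for q4 in (0,1.57,3.1) for q6 in (-1.57,0,1.57)]
E
cat > s.py <<'E'
from kin import *
p0=np.array([538,321,162.])
for t in (37,44):
  for a in range(-60,151,15):
    o=[]
    for back in (0,150):
        u=np.array([np.cos(np.radians(a)),np.sin(np.radians(a)),0])
        for fl in (0,1):
            P,Q=pose(p0-back*u,a,t,6)
            if fl: Q=Q@np.diag([-1,-1,1])
            b=ik(P,Q,seeds(P)); o.append(str(b[0].round(2))+str(b[1].round(2)) if b else '-')
    print(t,a,o)
E
time python3 s.py
```

```text
37 -60 ['0.63[ 0.82  0.53  1.75 -0.67  1.18  0.66]', '0.54[ 0.82  0.53  1.75 -0.67  1.18 -2.48]', '0.72[ 1.02  0.6   1.6  -0.58  1.33  0.75]', '0.63[ 1.02  0.6   1.6  -0.58  1.33 -2.39]']
37 -45 ['0.51[ 0.83  0.47  1.86 -0.79  1.02  0.54]', '0.42[ 0.83  0.47  1.86 -0.79  1.02 -2.6 ]', '0.62[ 1.07  0.5   1.8  -0.68  1.15  0.67]', '0.55[ 1.07  0.5   1.8  -0.68  1.15 -2.47]']
37 -30 ['0.39[ 0.82  0.41  1.96 -0.91  0.84  0.43]', '0.31[ 0.82  0.41  1.96 -0.91  0.84 -2.71]', '0.49[ 1.09  0.4   1.99 -0.81  0.97  0.59]', '0.47[ 1.09  0.4   1.99 -0.81  0.97 -2.55]']
37 -15 ['0.26[ 0.79  0.36  2.05 -1.04  0.65  0.31]', '0.19[ 0.79  0.36  2.05 -1.04  0.65 -2.83]', '0.32[ 1.08  0.29  2.17 -0.98  0.79  0.52]', '0.32[ 1.08  0.29  2.17 -0.98  0.79 -2.62]']
37 0 ['0.13[ 0.73  0.31  2.13 -1.17  0.45  0.18]', '0.06[ 0.73  0.31  2.13 -1.17  0.45 -2.96]', '0.12[ 1.    0.19  2.32 -1.18  0.58  0.44]', '0.12[ 1.    0.19  2.32 -1.18  0.58 -2.7 ]']
37 15 ['0.01[ 0.65  0.28  2.18 -1.29  0.24  0.02]', '-', '-', '-']
37 30 ['0.03[ 0.54  0.27  2.2  -0.45  0.03 -1.1 ]', '0.03[ 0.54  0.27  2.2  -0.45  0.03  2.04]'
[... 3300 characters left out ...]
7[ 0.2   0.49  1.89  0.92  1.06 -0.66]', '0.63[-0.04  0.53  1.82  0.79  1.21  2.39]', '0.84[-0.04  0.53  1.82  0.79  1.21 -0.75]']
44 120 ['0.61[0.22 0.56 1.76 0.78 1.23 2.41]', '0.9[ 0.22  0.56  1.76  0.78  1.23 -0.73]', '0.68[0.01 0.63 1.61 0.66 1.39 2.34]', '1.05[ 0.01  0.63  1.61  0.66  1.39 -0.8 ]']
44 135 ['0.71[0.25 0.62 1.64 0.65 1.39 2.31]', '1.02[ 0.25  0.62  1.64  0.65  1.39 -0.83]', '0.75[0.08 0.73 1.4  0.56 1.57 2.27]', '1.12[ 0.08  0.73  1.4   0.56  1.57 -0.87]']
44 150 ['0.82[0.29 0.67 1.52 0.53 1.54 2.2 ]', '1.14[ 0.29  0.67  1.52  0.53  1.54 -0.94]', '0.83[0.17 0.83 1.2  0.46 1.74 2.19]', '0.95[ 0.17  0.83  1.2   0.46  1.74 -0.95]']
real	0m44.213s
user	0m44.468s
sys	0m0.213s
```

I'll approach the stage from the rheometer's -x side with azimuth -50 and tilt 44, which leaves good joint margins. Next I'll check the waypoints.

```bash
cat > wp.py <<'E'
from kin import *
def U(a): a=np.radians(a); return np.array([np.cos(a),np.sin(a),0])
def chain(ws,q=None,pr=True):
    q=telemetry.sense()['qpos'] if q is None else q
    for g,a,t,adv in ws:
        P,Q=pose(g,a,t,adv); b=ik(P,Q,[q]); tag=''
        if b is None: b=ik(P,Q,seeds(P)); tag='JUMP'
        if b is None: print('FAIL',g,a,t); continue
        print(tag,np.round(g,0),a,t,'m',b[0].round(2),'q',b[1].round(2),'dq',(b[1]-q).round(2)); q=b[1]
    return q
E
python3 - <<'E'
from wp import *
A=np.array([538,321,165.]); B=A-150*U(-50)
q=chain([([400,260,240],20,30,6),([400,300,250],0,20,6),([400,380,250],-25,30,6),(B+[0,0,60],-50,44,6),(B,-50,44,6),(A,-50,44,6),(A+[0,0,8],-50,44,6),(B+[0,0,8],-50,44,6),(B+[0,0,60],-55,44,6),
([440,230,230],-65,44,6),([450,41,230],-75,44,6),([460,-150,230],-90,44,6),([469,-345,160],-105,44,6),([469,-345,59],-105,44,6)])
p,Rm=cur()
W=[pose([400,260,240],20,30,6),pose([400,300,250],0,20,6)]
plan(W); print('2nd');plan([pose([400,380,250],-25,30,6),pose(B+[0,0,60],-50,44,6)],W[1])
E
```

```text
[400 260 240] 20 30 m 0.39 q [ 0.68 -0.03  2.27 -0.39  0.44 -0.93] dq [ 0.14  0.02 -0.22  0.9   0.44 -0.64]
 [400 300 250] 0 20 m 0.59 q [ 0.79  0.07  2.07 -0.35  0.78 -0.56] dq [ 0.11  0.11 -0.2   0.04  0.34  0.37]
 [400 380 250] -25 30 m 0.68 q [ 1.03  0.23  1.93 -0.62  1.02  0.24] dq [ 0.24  0.16 -0.14 -0.27  0.24  0.8 ]
 [442. 436. 225.] -50 44 m 0.59 q [ 1.09  0.51  1.67 -0.71  1.38  0.69] dq [ 0.06  0.28 -0.26 -0.09  0.36  0.45]
 [442. 436. 165.] -50 44 m 0.57 q [ 1.09  0.57  1.73 -0.73  1.29  0.77] dq [ 0.    0.06  0.06 -0.02 -0.09  0.08]
 [538. 321. 165.] -50 44 m 0.45 q [ 0.87  0.52  1.83 -0.85  1.14  0.68] dq [-0.22 -0.05  0.1  -0.12 -0.15 -0.08]
 [538. 321. 173.] -50 44 m 0.45 q [ 0.87  0.51  1.82 -0.85  1.15  0.67] dq [ 0.   -0.01 -0.01  0.01  0.01 -0.01]
 [442. 436. 173.] -50 44 m 0.57 q [ 1.09  0.56  1.72 -0.73  1.3   0.76] dq [ 0.22  0.05 -0.1   0.12  0.15  0.09]
 [442. 436. 225.] -55 44 m 0.63 q [ 1.08  0.53  1.63 -0.67  1.43  0.73] dq [-0.01 -0.03 -0.09  0.05  0.13 -0.03]
 [440 230 230] -65 44 m 0.59 q [ 0.87  0.34  1.94 -0.71  1.32  0.79] dq [-0.21 -0.19  0.31 -0.03 -0.11  0.06]
 [450  41 230] -75 44 m 0.5 q [ 0.55  0.23  2.11 -0.8   1.2   0.74] dq [-0.32 -0.11  0.17 -0.09 -0.12 -0.04]
 [ 460 -150  230] -90 44 m 0.43 q [ 0.13  0.23  2.11 -0.87  1.12  0.66] dq [-0.42 -0.    0.   -0.08 -0.09 -0.08]
 [ 469 -345  160] -105 44 m 0.31 q [-0.27  0.42  2.02 -0.99  0.98  0.69] dq [-0.39  0.19 -0.09 -0.11 -0.13  0.03]
 [ 469 -345   59] -105 44 m 0.16 q [-0.27  0.58  2.09 -1.14  0.87  0.94] dq [-0.    0.15  0.07 -0.15 -0.11  0.25]
turn [0.139, 0.238, 0.206] shift [-0.165, 0.068, -0.053] | rows 1.8 tcp [412. 264. 218.]
turn [0.347, 0.451, 0.604] shift [-0.252, 0.229, -0.033] | rows 4.3 tcp [409. 300. 227.]
2nd
turn [0.235, -0.219, 0.504] shift [-0.016, 0.374, -0.004] | rows 3.1 tcp [411. 375. 228.]
turn [0.593, -0.499, 0.949] shift [-0.174, 0.613, 0.167] | rows 6.4 tcp [453. 423. 207.]
```

Emit:
{"method": "step_arm", "body": {
  "moves": [
    [[0.139,0.238,0.206],[-0.165,0.068,-0.053],1],
    [[0.139,0.238,0.206],[-0.165,0.068,-0.053],1],
    [[0.139,0.238,0.206],[-0.165,0.068,-0.053],1],
    [[0.347,0.451,0.604],[-0.252,0.229,-0.033],1],
    [[0.347,0.451,0.604],[-0.252,0.229,-0.033],1],
    [[0.347,0.451,0.604],[-0.252,0.229,-0.033],1],
    [[0.347,0.451,0.604],[-0.252,0.229,-0.033],1],
    [[0.347,0.451,0.604],[-0.252,0.229,-0.033],1]
  ]
}}

```text
clock: 3.55
eef_pos: [408.8, 300.6, 226.8]
tcp_rot: [3.14, 0.348, 3.14]
contact_force: [0.9, 0.3, -0.8]
opening: 1.0
grasp_force: 0.0
```

Run:
```python
from wp import *
show()
A=np.array([538,321,165.]); B=A-150*U(-50)
plan([pose([400,380,250],-25,30,6),pose(B+[0,0,60],-50,44,6)])
```

```text
3.55 [408.8 300.6 226.8] grasp [402.3 300.6 244.6] az/tilt 0.1 20.0 q [ 0.8   0.05  2.08 -0.35  0.79 -0.55] F [ 0.9  0.3 -0.8] 1.0 0.0
turn [0.236, -0.22, 0.503] shift [-0.014, 0.371, -0.003] | rows 3.1 tcp [411. 375. 228.]
turn [0.593, -0.5, 0.947] shift [-0.172, 0.61, 0.168] | rows 6.4 tcp [453. 423. 207.]
```

Emit:
{"method": "step_arm", "body": {
  "moves": [
    [[0.236,-0.22,0.503],[-0.014,0.371,-0.003],1],
    [[0.236,-0.22,0.503],[-0.014,0.371,-0.003],1],
    [[0.236,-0.22,0.503],[-0.014,0.371,-0.003],1],
    [[0.593,-0.5,0.947],[-0.172,0.61,0.168],1],
    [[0.593,-0.5,0.947],[-0.172,0.61,0.168],1],
    [[0.593,-0.5,0.947],[-0.172,0.61,0.168],1],
    [[0.593,-0.5,0.947],[-0.172,0.61,0.168],1],
    [[0.593,-0.5,0.947],[-0.172,0.61,0.168],1]
  ]
}}

```text
clock: 4.35
eef_pos: [452.0, 421.5, 203.9]
tcp_rot: [-3.137, 0.77, 2.271]
contact_force: [0.5, -0.2, -0.0]
opening: 0.998
grasp_force: 0.0
```

Run:
```python
from wp import *
show()
A=np.array([538,321,165.])
plan([pose(A-150*U(-50),-50,44,6),pose(A-70*U(-50),-50,44,6)])
```

```text
4.35 [452.  421.5 203.9] grasp [443.5 431.7 217.6] az/tilt -50.3 44.1 q [ 1.11  0.56  1.61 -0.7   1.4   0.69] F [ 0.5 -0.2 -0. ] 0.998 0.0
turn [-0.004, 0.003, 0.002] shift [0.199, 0.008, 0.203] | rows 1.1 tcp [453. 423. 147.]
turn [-0.004, 0.003, 0.002] shift [-0.088, 0.008, 0.482] | rows 2.0 tcp [504. 361. 147.]
```

Emit:
{"method": "step_arm", "body": {
  "moves": [
    [[0,0,0],[0.199,0.008,0.203],1],
    [[0,0,0],[0.199,0.008,0.203],1],
    [[0,0,0],[0.056,0.008,0.34],1],
    [[0,0,0],[-0.088,0.008,0.482],1],
    [[0,0,0],[-0.088,0.008,0.482],1],
    [[0,0,0],[-0.088,0.008,0.482],1]
  ]
}}

```text
clock: 4.95
eef_pos: [505.2, 358.8, 150.4]
tcp_rot: [-3.14, 0.767, 2.267]
contact_force: [-0.5, 0.6, -0.1]
opening: 1.003
grasp_force: 0.0
```

Run:
```python
from wp import *
from ov import circ,draw
show()
im=snap('wrist','w2.png')
for z,rr,c in [(110,45,(255,0,0)),(110,30,(0,255,0)),(190,30,(255,255,0))]:
    draw(im,'wrist',circ(538,321,z,rr),(0,0),c,1)
cv2.imwrite('pics/w2o.png',im[...,::-1])
A=np.array([538,321,165.])
plan([pose(A-30*U(-50),-50,44,6),pose(A,-50,44,6)])
```

```text
4.95 [505.2 358.8 150.4] grasp [496.7 369.  164. ] az/tilt -50.2 43.9 q [ 0.99  0.59  1.71 -0.78  1.24  0.71] F [-0.5  0.6 -0.1] 1.003 0.0
turn [-0.003, -0.001, -0.001] shift [-0.127, 0.003, 0.144] | rows 0.8 tcp [530. 331. 147.]
turn [-0.003, -0.001, -0.001] shift [-0.235, 0.003, 0.248] | rows 1.4 tcp [549. 308. 147.]
```

View pics/w2o.png

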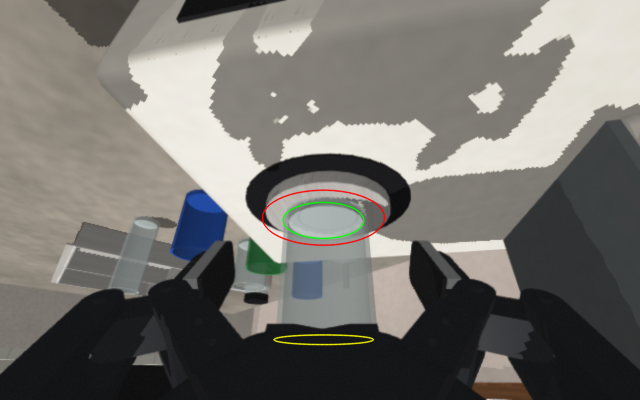

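The wrist view shows beaker_a between the fingers, with its walls at x 282–372 (centre 327). The stage's black ring appears centred near (329,197), above my overlay at (324,217). I'll enlarge the raw views to resolve the difference.

Run:
```python
import cv2,numpy as np
a=cv2.imread('pics/w2.png')[140:345,235:420]; b=cv2.imread('pics/top0.png')[205:253,168:218]; c=cv2.imread('pics/scene0.png')[138:184,372:422]
o=np.zeros((600,800,3),np.uint8)
def put(im,s,x,y): t=cv2.resize(im,None,fx=s,fy=s,interpolation=cv2.INTER_CUBIC)[:600-y,:800-x]; o[y:y+t.shape[0],x:x+t.shape[1]]=t
put(a,2.4,0,0);put(b,6.4,460,0);put(c,6,460,310)
cv2.imwrite('pics/c3.png',o)
```

```text
(no output)
```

View pics/c3.png

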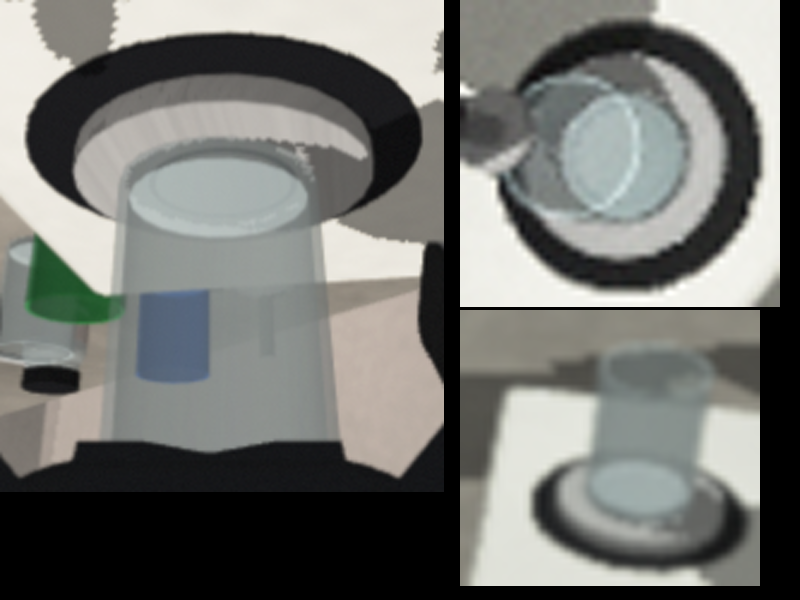

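```bash
cat > ring.py <<'E'
from wp import *
def ring(cam,im,box,cal=None,z=101,thr=60):
    x,y,w,h=box; g=im[y:y+h,x:x+w].max(2)
    m=(g<thr).astype(np.uint8); n,l,st,_=cv2.connectedComponentsWithStats(m); i=1+np.argmax(st[1:,4]); m=(l==i).astype(np.uint8)
    c=max(cv2.findContours(m,cv2.RETR_EXTERNAL,cv2.CHAIN_APPROX_NONE)[0],key=len)
    hull=cv2.convexHull(c)[:,0]
    pts=np.array([at_z(cam,(px+x,py+y),z,cal) for px,py in c[:,0]])[:,:2]
    f=lambda k:np.hypot(*(pts-k[:2]).T)-k[2]
    S=least_squares(f,[*pts.mean(0),55],loss='soft_l1',f_scale=1.5); return S.x.round(1),len(pts),np.median(abs(f(S.x))).round(2)
E
python3 - <<'E'
from ring import *
im=cv2.imread('pics/top0.png')[...,::-1]; print('top',ring('top',im,(165,205,55,50)))
im=cv2.imread('pics/scene0.png')[...,::-1]; print('scene',ring('scene',im,(378,150,50,35)))
cal=imaging.calibration('wrist')
im=cv2.imread('pics/w2.png')[...,::-1]; print('w2',ring('wrist',im,(240,150,180,85),cal))
s=telemetry.sense(); print(fk(s['qpos'],K)[0].round(1),s['eef_pos'].round(1))
for c in (cal,): 
    print('beaker base outer top/bot/inner', [at_z('wrist',p,z,cal).round(1)[:2] for p,z in [((326,222),113),((288,222),113),((364,222),113)]])
    print('top base',at_z('top',(168+163/6.4-.5,205+157/6.4-.5),113).round(1),'scene base',at_z('scene',(372+(640-460)/6-.5,138+(489-310)/6-.5),113).round(1),'top rim',at_z('top',(168+118/6.4-.5,205+147/6.4-.5),190).round(1))
E
```

```text
top (array([537.4, 327.2,  54.8]), 183, np.float64(3.38))
scene (array([535.3, 328.9,  52.3]), 85, np.float64(2.48))
w2 (array([535. , 330.2,  57.3]), 451, np.float64(1.94))
[516.9 396.3 141.9] [504.9 359.7 150.2]
beaker base outer top/bot/inner [array([535.8, 327.1]), array([514.6, 309.4]), array([556.9, 344.8])]
top base [536.3 324.8 113. ] scene base [534.1 328.5 113. ] top rim [536.1 320.7 190. ]
```

Run:
```python
from wp import *
A=np.array([536,326,165.])
plan([pose(A-30*U(-50),-50,44,6),pose(A,-50,44,6)])
s=telemetry.sense(); print(s['qpos'],s['eef_pos'],s['tcp_rot'])
```

```text
turn [-0.003, -0.001, -0.001] shift [-0.108, 0.011, 0.127] | rows 0.7 tcp [528. 336. 147.]
turn [-0.003, -0.001, -0.001] shift [-0.216, 0.011, 0.231] | rows 1.3 tcp [547. 313. 147.]
[ 0.99199652  0.58614212  1.70583198 -0.77700585  1.24181871  0.70803143] [504.9087757  359.71552154 150.19001453] [-3.14049231  0.76685565  2.2676307 ]
```

Emit:
{"method": "step_arm", "body": {
  "moves": [
    [[0,0,0],[-0.06,0.011,0.07],1],
    [[0,0,0],[-0.108,0.011,0.127],1],
    [[0,0,0],[-0.16,0.011,0.18],1],
    [[0,0,0],[-0.216,0.011,0.231],1],
    [[0,0,0],[-0.216,0.011,0.231],1],
    [[0,0,0],[-0.216,0.011,0.231],1]
  ]
}}

```text
clock: 5.6
eef_pos: [547.3, 312.0, 145.6]
tcp_rot: [-3.139, 0.768, 2.266]
contact_force: [0.2, -0.1, -1.1]
opening: 1.002
grasp_force: 0.0
```

Emit:
{"method": "step_arm", "body": {
  "moves": [
    [[0,0,0],[0,0,0],0.6],
    [[0,0,0],[0,0,0],0.4],
    [[0,0,0],[0,0,0],0.4],
    [[0,0,0],[0,0,0],0.3],
    [[0,0,0],[0,0,0],0.3],
    [[0,0,0],[0,0,0],0.3],
    [[0,0,0],[0,0,0],0.3]
  ],
  "squeeze": 24
}}

```text
clock: 6.3
eef_pos: [547.1, 312.8, 145.8]
tcp_rot: [-3.14, 0.768, 2.267]
contact_force: [-1.3, 2.3, 3.9]
opening: 0.699
grasp_force: 25.8
```

Run:
```python
from wp import *
show()
A=np.array([536,326,165.]); c=cur()
up=[0,0,1.]
g=c[0]; 
plan([(g+[0,0,6],c[1]),(g+[0,0,8]-60*U(-50),c[1]),(g+[0,0,8]-130*U(-50),c[1])])
```

```text
6.3 [547.1 312.8 145.8] grasp [538.7 323.  159.5] az/tilt -50.2 44.0 q [ 0.9   0.58  1.74 -0.83  1.18  0.67] F [-1.3  2.3  3.9] 0.699 25.837489748373628
turn [0.0, 0.0, 0.0] shift [-0.021, -0.0, -0.022] | rows 0.1 tcp [547. 313. 152.]
turn [0.0, 0.0, 0.0] shift [0.188, -0.001, -0.237] | rows 1.2 tcp [509. 359. 154.]
turn [0.0, 0.0, 0.0] shift [0.44, -0.002, -0.48] | rows 2.6 tcp [464. 412. 154.]
```

Emit:
{"method": "step_arm", "body": {
  "moves": [
    [[0,0,0],[-0.015,0,-0.015],0.3],
    [[0,0,0],[-0.028,0,-0.03],0.3],
    [[0,0,0],[0.04,0,-0.1],0.3],
    [[0,0,0],[0.11,0,-0.16],0.3],
    [[0,0,0],[0.19,0,-0.237],0.3],
    [[0,0,0],[0.3,0,-0.345],0.3],
    [[0,0,0],[0.44,0,-0.48],0.3],
    [[0,0,0],[0.44,0,-0.48],0.3]
  ]
}}

```text
clock: 7.1
eef_pos: [460.7, 417.1, 153.0]
tcp_rot: [-3.141, 0.766, 2.271]
contact_force: [0.8, 0.9, -0.7]
opening: 0.701
grasp_force: 26.2
```

```bash
sed -i 's/^K=.*/K=[0,154.4,621.54,0,448.3,325.35,np.pi\/2]/' kin.py
python3 - <<'E'
from wp import *
show()
s=telemetry.sense(); print('fk',fk(s['qpos'],K)[0].round(1))
D=[([1.19263318,.352958706,1.63339259,2.576e-5,1.15519408,-.002394],[229.3608,581.4059,231.31],[3.1415453,-2.3e-5,2.76581]),
([ 0.99199652,0.58614212,1.70583198,-0.77700585,1.24181871,0.70803143],[504.9087757,359.71552154,150.19001453],[-3.14049231,0.76685565,2.2676307]),
(s['qpos'],s['eef_pos'],s['tcp_rot']),([.54,-.05,2.48,-1.3,0,-.28],[403.6,243.1,188.9],[-3.135,.711,-2.593])]
def f(k):
    o=[]
    for (q,p,e),w in zip(D,[1,1,1,.2]):
        P,r,_=fk(q,k); o+=list(w*(P-p))+list(w*300*(R.from_euler('xyz',e).inv()*r).as_rotvec())
    return o
S=least_squares(f,[0,154,620,0,448,325,1.57]); print(S.x.round(3).tolist(),np.round(S.fun,1))
E
```

```text
7.1 [460.7 417.1 153. ] grasp [452.2 427.2 166.7] az/tilt -50.0 43.9 q [ 1.09  0.61  1.64 -0.72  1.32  0.74] F [ 0.8  0.9 -0.7] 0.701 26.170086711645126
fk [469.1 454.2 144. ]
[1.773, 293.898, 568.032, 61.145, 493.547, 340.396, 1.571] [ 1.4 -0.6  0.   0.   0.   0.  -0.1 -0.1  0.   0.   0.   0.   0.1  0.1
 -0.1  0.  -0.   0.   0.2 -0.1  0.2 -0.1 -0.  -0.2]
```

```bash
sed -i 's/^K=.*/K=[1.773,293.898,568.032,61.145,493.547,340.396,np.pi\/2]/' kin.py
python3 - <<'E'
from wp import *
c=cur(); B=c[0]-25*c[1][:,2]
W=[(B+[0,0,65],-52,44,6),([440,280,230],-62,44,6),([445,120,230],-72,44,6),([450,-40,230],-82,44,6),([460,-200,230],-98,44,6),([469,-345,180],-115,44,6),([469,-345,58],-115,44,6)]
chain(W)
P=[pose(*w) for w in W]
plan(P[:2]);print();plan(P[2:3],P[1]);print();plan(P[3:4],P[2]);print();plan(P[4:5],P[3]);print();plan(P[5:],P[4])
E
```

```text
[450. 430. 236.] -52 44 m 0.61 q [ 1.09  0.55  1.59 -0.69  1.43  0.68] dq [-0.   -0.07 -0.05  0.03  0.11 -0.06]
 [440 280 230] -62 44 m 0.61 q [ 0.95  0.42  1.82 -0.69  1.36  0.77] dq [-0.14 -0.13  0.23  0.01 -0.06  0.09]
 [445 120 230] -72 44 m 0.57 q [ 0.72  0.31  2.   -0.73  1.28  0.78] dq [-0.24 -0.11  0.17 -0.04 -0.08  0.01]
 [450 -40 230] -82 44 m 0.49 q [ 0.4   0.25  2.09 -0.81  1.19  0.73] dq [-0.32 -0.06  0.09 -0.08 -0.09 -0.06]
 [ 460 -200  230] -98 44 m 0.46 q [ 0.03  0.3   2.02 -0.84  1.16  0.66] dq [-0.36  0.05 -0.07 -0.03 -0.03 -0.06]
 [ 469 -345  180] -115 44 m 0.45 q [-0.26  0.49  1.85 -0.85  1.15  0.69] dq [-0.29  0.19 -0.16 -0.01 -0.01  0.03]
 [ 469 -345   58] -115 44 m 0.36 q [-0.26  0.69  1.88 -0.94  1.01  0.88] dq [-0.    0.2   0.02 -0.09 -0.14  0.2 ]
turn [0.031, -0.003, 0.034] shift [-0.225, -0.003, -0.234] | rows 1.3 tcp [460. 417. 218.]
turn [0.185, -0.003, 0.194] shift [-0.595, -0.539, 0.164] | rows 3.3 tcp [448. 265. 212.]

turn [0.154, -0.0, 0.16] shift [-0.516, -0.369, 0.498] | rows 3.2 tcp [450. 103. 212.]

turn [0.154, -0.0, 0.16] shift [-0.552, -0.239, 0.533] | rows 3.2 tcp [452. -57. 212.]

turn [0.247, 0.0, 0.256] shift [-0.572, -0.086, 0.553] | rows 3.2 tcp [ 458. -217.  212.]

turn [0.262, 0.0, 0.272] shift [-0.336, 0.12, 0.672] | rows 3.0 tcp [ 462. -361.  162.]
turn [0.262, 0.0, 0.272] shift [0.088, 0.12, 1.11] | rows 4.5 tcp [ 462. -361.   40.]
```

Emit:
{"method": "step_arm", "body": {
  "moves": [
    [[0.015,0,0.017],[-0.11,-0.002,-0.117],0.3],
    [[0.031,-0.003,0.034],[-0.225,-0.003,-0.234],0.3],
    [[0.08,-0.003,0.09],[-0.35,-0.18,-0.1],0.3],
    [[0.185,-0.003,0.194],[-0.595,-0.539,0.164],0.3],
    [[0.185,-0.003,0.194],[-0.595,-0.539,0.164],0.3],
    [[0.185,-0.003,0.194],[-0.595,-0.539,0.164],0.3],
    [[0.185,-0.003,0.194],[-0.595,-0.539,0.164],0.3]
  ]
}}

```text
clock: 7.8
eef_pos: [450.1, 259.5, 212.9]
tcp_rot: [-3.141, 0.77, 2.055]
contact_force: [-0.0, 0.5, -1.1]
opening: 0.7
grasp_force: 26.6
```

Emit:
{"method": "step_arm", "body": {
  "moves": [
    [[0.154,0,0.16],[-0.516,-0.369,0.498],0.3],
    [[0.154,0,0.16],[-0.516,-0.369,0.498],0.3],
    [[0.154,0,0.16],[-0.516,-0.369,0.498],0.3],
    [[0.154,0,0.16],[-0.516,-0.369,0.498],0.3]
  ]
}}

```text
clock: 8.2
eef_pos: [451.4, 96.4, 213.3]
tcp_rot: [-3.141, 0.772, 1.88]
contact_force: [0.0, 0.8, -1.2]
opening: 0.694
grasp_force: 26.7
```

Emit:
{"method": "step_arm", "body": {
  "moves": [
    [[0.154,0,0.16],[-0.552,-0.239,0.533],0.3],
    [[0.154,0,0.16],[-0.552,-0.239,0.533],0.3],
    [[0.154,0,0.16],[-0.552,-0.239,0.533],0.3],
    [[0.154,0,0.16],[-0.552,-0.239,0.533],0.3]
  ]
}}

```text
clock: 8.6
eef_pos: [453.4, -64.1, 213.8]
tcp_rot: [3.14, 0.771, 1.704]
contact_force: [0.2, -0.6, -1.1]
opening: 0.696
grasp_force: 26.7
```

Emit:
{"method": "step_arm", "body": {
  "moves": [
    [[0.247,0,0.256],[-0.572,-0.086,0.553],0.3],
    [[0.247,0,0.256],[-0.572,-0.086,0.553],0.3],
    [[0.247,0,0.256],[-0.572,-0.086,0.553],0.3],
    [[0.247,0,0.256],[-0.572,-0.086,0.553],0.3],
    [[0.247,0,0.256],[-0.572,-0.086,0.553],0.3]
  ]
}}

```text
clock: 9.1
eef_pos: [458.7, -222.1, 213.8]
tcp_rot: [3.137, 0.769, 1.423]
contact_force: [-0.9, 0.3, -0.8]
opening: 0.695
grasp_force: 26.8
```

Run:
```python
from wp import *
show()
plan([pose([469,-345,180],-115,44,6),pose([469,-345,100],-115,44,6)])
# look at the tray marks again from wrist/top
for c in ('top','scene'):
    snap(c,c+'1.png')
    for n,z in (('bay_right',4),('bay_left',4),('tray',0),('slim',0),('beaker_b',0)):
        for m in imaging.mark_of(c,n)[:3]: print(c,n,np.round(m['xy'],1),round(m['conf'],2),at_z(c,m['xy'],z).round(0)[:2])
# tray rim corners by eye check: project assumed tray rim
```

```text
9.1 [ 458.7 -222.1  213.8] grasp [ 460.5 -209.   227.4] az/tilt -98.1 44.1 q [ 0.03  0.3   2.01 -0.85  1.16  0.66] F [-0.9  0.3 -0.8] 0.695 26.781190177425742
turn [0.26, 0.001, 0.264] shift [-0.311, 0.114, 0.662] | rows 3.0 tcp [ 462. -361.  162.]
turn [0.26, 0.001, 0.264] shift [-0.033, 0.113, 0.949] | rows 3.8 tcp [ 462. -361.   82.]
top bay_right [423.7 251.8] 0.63 [ 472. -344.]
top tray [399.9 251.2] 0.76 [ 474. -272.]
top beaker_b [313.4 192.4] 0.89 [655. -10.]
top beaker_b [276.9 206.3] 0.66 [612. 101.]
top beaker_b [312.6 153.8] 0.63 [776.  -8.]
scene bay_right [200.  244.9] 0.75 [ 475. -345.]
scene tray [224.7 237.5] 0.71 [ 472. -270.]
scene slim [225.4 235.4] 0.42 [ 464. -265.]
scene beaker_b [352.7 227.9] 0.96 [612. 100.]
scene beaker_b [237.6 184.4] 0.87 [ 216. -147.]
scene beaker_b [338.4 209.5] 0.68 [511. 106.]
```

Emit:
{"method": "step_arm", "body": {
  "moves": [
    [[0.26,0,0.264],[-0.311,0.114,0.662],0.3],
    [[0.26,0,0.264],[-0.311,0.114,0.662],0.3],
    [[0.26,0,0.264],[-0.311,0.114,0.662],0.3],
    [[0.26,0,0.264],[-0.17,0.114,0.8],0.3],
    [[0.26,0,0.264],[-0.033,0.113,0.949],0.3],
    [[0.26,0,0.264],[-0.033,0.113,0.949],0.3],
    [[0.26,0,0.264],[-0.033,0.113,0.949],0.3]
  ]
}}

```text
clock: 10.4
eef_pos: [460.5, -360.6, 82.4]
tcp_rot: [-3.138, 0.771, 1.139]
contact_force: [0.6, -0.0, 0.5]
opening: 0.692
grasp_force: 26.8
```

Run:
```python
from wp import *
show(); c=cur(); g=c[0]-25*c[1][:,2]; print(g)
plan([pose([472,-345,z],-115,44,6) for z in (80,64,59,57)])
```

```text
10.4 [ 460.5 -360.6   82.4] grasp [ 466.1 -348.6   96. ] az/tilt -115.0 44.1 q [-0.25  0.62  1.88 -0.91  1.05  0.82] F [ 0.6 -0.   0.5] 0.692 26.78458004258573
[ 467.84599163 -344.80960508  100.34860566]
turn [-0.001, 0.003, 0.004] shift [0.077, 0.02, 0.067] | rows 0.4 tcp [ 465. -361.   62.]
turn [-0.001, 0.003, 0.004] shift [0.133, 0.02, 0.125] | rows 0.7 tcp [ 465. -361.   46.]
turn [-0.001, 0.003, 0.004] shift [0.15, 0.02, 0.143] | rows 0.8 tcp [ 465. -361.   41.]
turn [-0.001, 0.003, 0.004] shift [0.157, 0.02, 0.15] | rows 0.9 tcp [ 465. -361.   39.]
```

Emit:
{"method": "step_arm", "body": {
  "moves": [
    [[0,0,0],[0.077,0.02,0.067],0.3],
    [[0,0,0],[0.115,0.02,0.105],0.3],
    [[0,0,0],[0.135,0.02,0.127],0.3],
    [[0,0,0],[0.142,0.02,0.135],0.3],
    [[0,0,0],[0.147,0.02,0.14],0.3],
    [[0,0,0],[0.15,0.02,0.143],0.3],
    [[0,0,0],[0.15,0.02,0.143],0.3]
  ]
}}

```text
clock: 11.1
eef_pos: [465.2, -360.8, 41.1]
tcp_rot: [-3.142, 0.77, 1.136]
contact_force: [0.0, 0.1, -0.9]
opening: 0.694
grasp_force: 26.8
```

Emit:
{"method": "step_arm", "body": {
  "moves": [
    [[0,0,0],[0.002,0,0.002],0.3],
    [[0,0,0],[0.0035,0,0.0035],0.3],
    [[0,0,0],[0.005,0,0.005],0.3],
    [[0,0,0],[0.005,0,0.005],0.3]
  ]
}}

```text
clock: 11.5
eef_pos: [465.2, -360.9, 39.8]
tcp_rot: [-3.141, 0.77, 1.136]
contact_force: [-0.2, 1.3, 4.2]
opening: 0.69
grasp_force: 27.3
```

Emit:
{"method": "step_arm", "body": {
  "moves": [
    [[0,0,0],[0,0,0],0.8],
    [[0,0,0],[0,0,0],0.9],
    [[0,0,0],[0,0,0],1],
    [[0,0,0],[0,0,0],1],
    [[0,0,0],[0,0,-0.1],1],
    [[0,0,0],[0,0,-0.3],1],
    [[0,0,0],[0,0,-0.55],1],
    [[0,0,0],[0,0,-0.55],1]
  ]
}}

```text
clock: 12.3
eef_pos: [502.3, -288.4, 123.1]
tcp_rot: [3.131, 0.767, 1.132]
contact_force: [0.2, -0.5, 0.5]
opening: 1.003
grasp_force: 0.0
```

Run:
```python
from wp import *
show()
snap('top','top2.png');snap('scene','scene2.png')
S=lambda f,b,s:cv2.resize(cv2.imread('pics/'+f)[b[1]:b[1]+b[3],b[0]:b[0]+b[2]],None,fx=s,fy=s,interpolation=cv2.INTER_CUBIC)
o=np.zeros((600,800,3),np.uint8)
from ov import circ,draw
def put(f,cam,b,s,x,y,cs):
    t=S(f,b,s)
    for P,c in cs: draw(t,cam,P,b,c,s)
    t=t[:600-y,:800-x]; o[y:y+t.shape[0],x:x+t.shape[1]]=t
put('top0.png','top',(290,175,55,95),6,0,0,[(circ(645,-9,0,30),(0,0,255)),(circ(466,-34,0,20),(0,0,255)),(circ(466,-34,110,20),(0,255,255))])
put('scene0.png','scene',(280,180,70,75),5,340,0,[(circ(645,-9,0,30),(0,0,255)),(circ(466,-34,0,20),(0,0,255)),(circ(466,-34,110,20),(0,255,255))])
put('scene2.png','scene',(165,190,120,70),3.8,340,380,[])
cv2.imwrite('pics/c4.png',o)
b=ik
for W in ([([600,-100,220],-90,20,6),([645,-9,160],-60,0,6),([645,-9,52],-60,0,6)],[([600,-100,220],-90,20,6),([645,-9,160],-90,0,6),([645,-9,52],-90,0,6)]): chain(W)
```

```text
12.3 [ 502.3 -288.4  123.1] grasp [ 507.7 -276.4  136.8] az/tilt -114.3 43.9 q [-0.12  0.58  1.81 -0.8   1.18  0.8 ] F [ 0.2 -0.5  0.5] 1.003 0.0
 [ 600 -100  220] -90 20 m 0.9 q [ 0.01  0.37  1.74 -0.4   1.07  0.21] dq [ 0.14 -0.21 -0.08  0.4  -0.1  -0.58]
 [645  -9 160] -60 0 m 0.99 q [-0.01  0.48  1.67  0.    0.99 -0.54] dq [-0.03  0.11 -0.07  0.4  -0.08 -0.75]
 [645  -9  52] -60 0 m 0.8 q [-0.01  0.62  1.72  0.    0.8  -0.54] dq [-0.    0.14  0.05 -0.   -0.19  0.  ]
 [ 600 -100  220] -90 20 m 0.9 q [ 0.01  0.37  1.74 -0.4   1.07  0.21] dq [ 0.14 -0.21 -0.08  0.4  -0.1  -0.58]
 [645  -9 160] -90 0 m 0.99 q [-0.01  0.48  1.67 -0.    0.99 -0.01] dq [-0.03  0.11 -0.07  0.4  -0.08 -0.23]
 [645  -9  52] -90 0 m 0.8 q [-0.01  0.62  1.72  0.    0.8  -0.01] dq [-0.    0.14  0.05  0.   -0.19 -0.  ]
```

View pics/c4.png

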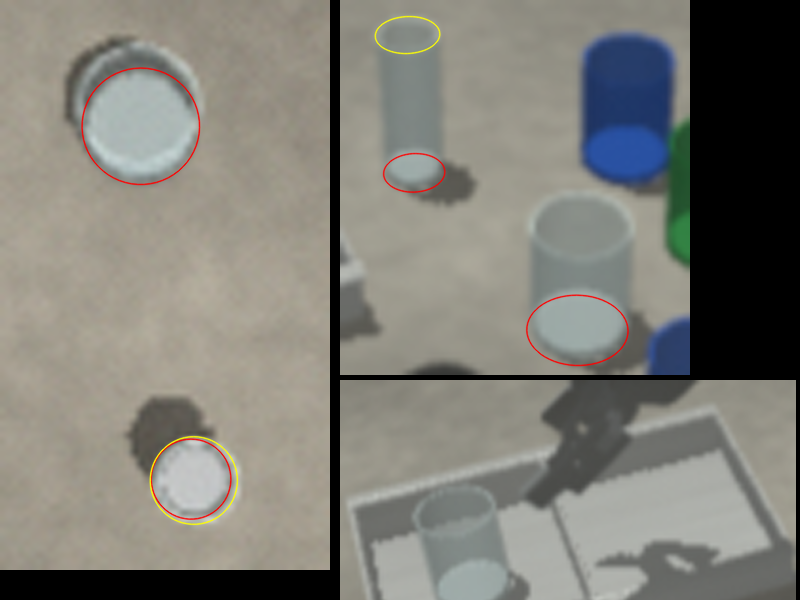

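Beaker_a stands upright in the right bay, at panel pixel (465,545). The overlays match the clear beaker_b (top panel, (140,125)) and the slim glass ((192,480)). Next I'll take beaker_b from above.

Run:
```python
from wp import *
W=[pose([600,-100,220],-90,20,6),pose([645,-9,160],-90,0,6),pose([645,-9,52],-90,0,6)]
plan(W[:1]); plan(W[1:],W[0])
```

```text
turn [-0.292, 0.526, -0.472] shift [0.479, 0.079, -0.996] | rows 4.4 tcp [ 600. -109.  197.]
turn [0.0, 0.444, -0.0] shift [0.573, 0.225, 0.119] | rows 2.5 tcp [645.  -9. 135.]
turn [0.0, 0.444, -0.0] shift [0.758, 0.225, 0.626] | rows 4.0 tcp [645.  -9.  27.]
```

Emit:
{"method": "step_arm", "body": {
  "moves": [
    [[0,0,0],[0,0,-0.25],1],
    [[-0.292,0.526,-0.472],[0.479,0.079,-0.996],1],
    [[-0.292,0.526,-0.472],[0.479,0.079,-0.996],1],
    [[-0.292,0.526,-0.472],[0.479,0.079,-0.996],1],
    [[-0.292,0.526,-0.472],[0.479,0.079,-0.996],1],
    [[-0.292,0.526,-0.472],[0.479,0.079,-0.996],1],
    [[-0.292,0.526,-0.472],[0.479,0.079,-0.996],1]
  ]
}}

```text
clock: 13.1
eef_pos: [597.5, -111.3, 194.0]
tcp_rot: [-3.136, 0.352, 1.566]
contact_force: [-1.0, 0.6, 0.6]
opening: 1.0
grasp_force: 0.0
```

Emit:
{"method": "step_arm", "body": {
  "moves": [
    [[0,0.444,0],[0.573,0.225,0.119],1],
    [[0,0.444,0],[0.573,0.225,0.119],1],
    [[0,0.444,0],[0.573,0.225,0.119],1],
    [[0,0.444,0],[0.573,0.225,0.119],1]
  ]
}}

```text
clock: 13.5
eef_pos: [641.8, -11.0, 128.7]
tcp_rot: [-3.13, 0.001, 1.565]
contact_force: [-0.9, -0.6, -0.4]
opening: 1.005
grasp_force: 0.0
```

Run:
```python
from wp import *
from ov import circ,draw
show(); im=snap('wrist','w5.png')
for z,rr,c in [(0,30,(0,255,0)),(80,30,(255,255,0))]: draw(im,'wrist',circ(645,-9,z,rr),(0,0),c,1)
cv2.imwrite('pics/w5o.png',im[...,::-1])
plan([pose([645,-9,52],-90,0,6)])
```

```text
13.5 [641.8 -11.  128.7] grasp [642.  -11.  147.7] az/tilt -175.2 0.6 q [-0.02  0.49  1.67 -0.    0.99 -0.01] F [-0.9 -0.6 -0.4] 1.005 0.0
turn [-0.013, 0.004, -0.006] shift [0.015, 0.021, 0.515] | rows 2.1 tcp [645.  -9.  27.]
```

View pics/w5o.png

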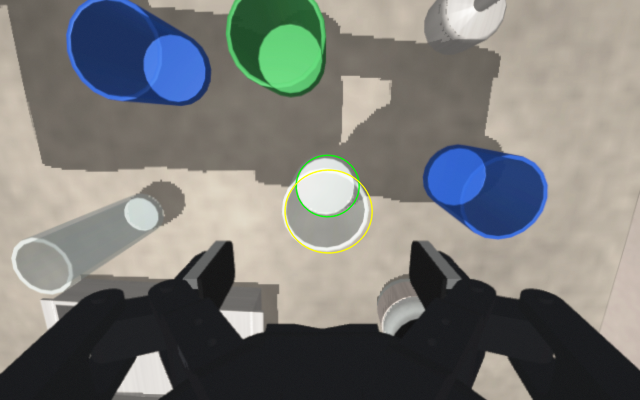

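The wrist view confirms the clear beaker_b, with its base at (327,185) and rim at (327,210), centred between the fingers. The blue and green look-alikes are well to the side.

Emit:
{"method": "step_arm", "body": {
  "moves": [
    [[-0.013,0.004,-0.006],[0.015,0.021,0.2],1],
    [[-0.013,0.004,-0.006],[0.015,0.021,0.4],1],
    [[-0.013,0.004,-0.006],[0.015,0.021,0.5],1],
    [[-0.013,0.004,-0.006],[0.015,0.021,0.515],1],
    [[-0.013,0.004,-0.006],[0.015,0.021,0.515],1]
  ]
}}

```text
clock: 14.05
eef_pos: [647.2, -8.1, 29.9]
tcp_rot: [3.136, -0.001, 1.573]
contact_force: [0.2, 0.5, 1.1]
opening: 1.002
grasp_force: 0.0
```

Emit:
{"method": "step_arm", "body": {
  "moves": [
    [[0,0,0],[0,0,0],0.6],
    [[0,0,0],[0,0,0],0.4],
    [[0,0,0],[0,0,0],0.4],
    [[0,0,0],[0,0,0],0.3],
    [[0,0,0],[0,0,0],0.3],
    [[0,0,0],[0,0,0],0.3],
    [[0,0,0],[0,0,0],0.3]
  ],
  "squeeze": 24
}}

```text
clock: 14.75
eef_pos: [648.7, -7.5, 31.4]
tcp_rot: [3.133, -0.003, 1.573]
contact_force: [-0.9, -0.1, 6.4]
opening: 0.68
grasp_force: 25.0
```

Run:
```python
from wp import *
show(); c=cur()
h=c[0][2]+25
W=[pose([645,-9,h+100],-90,0,6),pose([560,-100,h+100],-90,0,6),pose([477,-193,h+100],-90,0,6),pose([477,-193,h+10],-90,0,6)]
chain([([645,-9,h+100],-90,0,6),([560,-100,h+100],-90,0,6),([477,-193,h+80],-90,0,6),([477,-193,h+4],-90,0,6)])
plan(W)
```

```text
14.75 [648.7  -7.5  31.4] grasp [648.5  -7.6  50.4] az/tilt 16.2 0.5 q [-0.02  0.62  1.72  0.    0.8  -0.02] F [-0.9 -0.1  6.4] 0.68 25.000071229878813
 [645.  -9. 156.] -90 0 m 0.98 q [-0.01  0.49  1.67  0.    0.98 -0.01] dq [ 0.   -0.13 -0.05 -0.    0.18  0.01]
 [ 560. -100.  156.] -90 0 m 0.82 q [-0.18  0.38  1.84 -0.    0.92 -0.18] dq [-0.16 -0.1   0.17 -0.   -0.07 -0.16]
 [ 477. -193.  136.] -90 0 m 0.69 q [-0.38  0.34  1.97 -0.    0.83 -0.38] dq [-0.21 -0.04  0.13  0.   -0.09 -0.21]
 [ 477. -193.   60.] -90 0 m 0.65 q [-0.38  0.47  2.01 -0.    0.67 -0.38] dq [ 0.    0.13  0.04 -0.   -0.16  0.  ]
turn [0.011, -0.003, 0.003] shift [-0.006, -0.014, -0.5] | rows 2.0 tcp [645.  -9. 131.]
turn [0.011, -0.003, 0.003] shift [-0.46, -0.44, -0.505] | rows 3.3 tcp [ 560. -100.  131.]
turn [0.011, -0.003, 0.003] shift [-0.924, -0.856, -0.51] | rows 5.4 tcp [ 477. -193.  131.]
turn [0.011, -0.003, 0.003] shift [-0.925, -0.86, -0.06] | rows 5.1 tcp [ 477. -193.   41.]
```

Emit:
{"method": "step_arm", "body": {
  "moves": [
    [[0,0,0],[0,0,-0.05],0.3],
    [[0,0,0],[0,0,-0.2],0.3],
    [[0,0,0],[0,0,-0.4],0.3],
    [[0,0,0],[-0.1,-0.1,-0.5],0.3],
    [[0,0,0],[-0.3,-0.28,-0.51],0.3],
    [[0,0,0],[-0.5,-0.46,-0.51],0.3],
    [[0,0,0],[-0.7,-0.65,-0.51],0.3],
    [[0,0,0],[-0.86,-0.8,-0.51],0.3]
  ]
}}

```text
clock: 15.55
eef_pos: [491.1, -176.4, 131.4]
tcp_rot: [3.133, -0.002, 1.574]
contact_force: [0.1, -0.4, -1.1]
opening: 0.678
grasp_force: 26.7
```

Run:
```python
from wp import *
show()
plan([pose([477,-193,z],-90,0,6) for z in (157,100,70,64)])
```

```text
15.55 [ 491.1 -176.4  131.4] grasp [ 490.9 -176.4  150.4] az/tilt 13.8 0.5 q [-0.35  0.31  1.95  0.01  0.87 -0.36] F [ 0.1 -0.4 -1.1] 0.678 26.679016943089664
turn [0.011, -0.003, 0.004] shift [-0.083, -0.071, -0.004] | rows 0.4 tcp [ 477. -193.  132.]
turn [0.011, -0.003, 0.004] shift [-0.083, -0.073, 0.281] | rows 1.2 tcp [ 477. -193.   75.]
turn [0.011, -0.003, 0.004] shift [-0.084, -0.074, 0.431] | rows 1.8 tcp [ 477. -193.   45.]
turn [0.011, -0.003, 0.004] shift [-0.084, -0.075, 0.461] | rows 1.9 tcp [ 477. -193.   39.]
```

Emit:
{"method": "step_arm", "body": {
  "moves": [
    [[0,0,0],[-0.083,-0.072,0],0.3],
    [[0,0,0],[-0.083,-0.072,0.15],0.3],
    [[0,0,0],[-0.083,-0.072,0.3],0.3],
    [[0,0,0],[-0.083,-0.073,0.4],0.3],
    [[0,0,0],[-0.083,-0.073,0.43],0.3],
    [[0,0,0],[-0.083,-0.073,0.45],0.3],
    [[0,0,0],[-0.083,-0.073,0.455],0.3],
    [[0,0,0],[-0.083,-0.073,0.455],0.3]
  ]
}}

```text
clock: 16.35
eef_pos: [479.2, -191.8, 40.1]
tcp_rot: [3.133, -0.002, 1.574]
contact_force: [-0.1, -0.2, -1.0]
opening: 0.68
grasp_force: 26.6
```

Emit:
{"method": "step_arm", "body": {
  "moves": [
    [[0,0,0],[0,0,0.005],0.3],
    [[0,0,0],[0,0,0.01],0.3],
    [[0,0,0],[0,0,0.015],0.3],
    [[0,0,0],[0,0,0.015],0.3]
  ]
}}

```text
clock: 16.75
eef_pos: [478.5, -191.6, 36.3]
tcp_rot: [3.134, -0.003, 1.574]
contact_force: [0.6, 0.4, -1.4]
opening: 0.68
grasp_force: 26.6
```

Emit:
{"method": "step_arm", "body": {
  "moves": [
    [[0,0,0],[0,0,0.004],0.3],
    [[0,0,0],[0,0,0.008],0.3],
    [[0,0,0],[0,0,0.008],0.3]
  ]
}}

```text
clock: 17.05
eef_pos: [478.6, -191.7, 35.3]
tcp_rot: [3.134, -0.003, 1.574]
contact_force: [-2.1, 1.6, 10.8]
opening: 0.685
grasp_force: 27.8
```

Emit:
{"method": "step_arm", "body": {
  "moves": [
    [[0,0,0],[0,0,-0.002],0.8],
    [[0,0,0],[0,0,-0.002],0.9],
    [[0,0,0],[0,0,-0.002],1],
    [[0,0,0],[0,0,-0.002],1],
    [[0,0,0],[0,0,-0.1],1],
    [[0,0,0],[0,0,-0.3],1],
    [[0,0,0],[0,0,-0.5],1],
    [[0,0,0],[0,0,-0.75],1]
  ]
}}

```text
clock: 17.85
eef_pos: [476.3, -191.6, 185.0]
tcp_rot: [3.137, -0.004, 1.574]
contact_force: [1.6, -1.4, -0.7]
opening: 0.996
grasp_force: 0.0
```

Run:
```python
from wp import *
show()
S=np.array([466,-33,65.])
for a in (-70,-85,-100):
    print(a); chain([([450,0,220],a+10,20,3),(S-90*U(a)+[0,0,90],a,44,3),(S-90*U(a),a,44,3),(S,a,44,3),(S+[0,0,150],a,44,3)])
```

```text
17.85 [ 476.3 -191.6  185. ] grasp [ 476.2 -191.7  204. ] az/tilt 37.3 0.4 q [-0.39  0.23  1.92  0.01  0.99 -0.4 ] F [ 1.6 -1.4 -0.7] 0.996 0.0
-70
 [450   0 220] -60 20 m 0.53 q [ 0.23  0.08  2.13 -0.44  0.88 -0.02] dq [ 0.62 -0.16  0.21 -0.44 -0.11  0.38]
 [435.  52. 155.] -70 44 m 0.43 q [ 0.62  0.37  2.15 -0.87  1.07  0.89] dq [ 0.39  0.3   0.03 -0.43  0.19  0.91]
 [435.  52.  65.] -70 44 m 0.33 q [ 0.62  0.57  2.17 -0.97  0.94  1.09] dq [ 0.    0.2   0.02 -0.11 -0.13  0.2 ]
 [466. -33.  65.] -70 44 m 0.15 q [ 0.42  0.56  2.21 -1.15  0.86  1.07] dq [-0.2  -0.01  0.03 -0.17 -0.08 -0.02]
 [466. -33. 215.] -70 44 m 0.38 q [ 0.42  0.24  2.15 -0.92  1.06  0.67] dq [ 0.   -0.32 -0.05  0.23  0.2  -0.39]
-85
 [450   0 220] -75 20 m 0.58 q [ 0.24  0.12  2.08 -0.42  0.98  0.23] dq [ 0.63 -0.11  0.16 -0.43 -0.01  0.62]
 [458.  57. 155.] -85 44 m 0.58 q [ 0.56  0.46  2.   -0.72  1.21  0.92] dq [ 0.32  0.34 -0.08 -0.3   0.23  0.7 ]
 [458.  57.  65.] -85 44 m 0.52 q [ 0.56  0.62  2.01 -0.78  1.08  1.06] dq [-0.    0.17  0.02 -0.06 -0.13  0.14]
 [466. -33.  65.] -85 44 m 0.38 q [ 0.4   0.6   2.09 -0.92  0.99  1.04] dq [-0.17 -0.03  0.07 -0.14 -0.09 -0.02]
 [466. -33. 215.] -85 44 m 0.51 q [ 0.4   0.31  2.04 -0.79  1.21  0.76] dq [ 0.   -0.28 -0.05  0.13  0.22 -0.28]
-100
 [450   0 220] -90 20 m 0.64 q [ 0.24  0.17  2.02 -0.39  1.07  0.44] dq [ 0.63 -0.07  0.1  -0.39  0.08  0.84]
 [482.  56. 155.] -100 44 m 0.7 q [ 0.48  0.53  1.85 -0.6   1.34  0.98] dq [ 0.25  0.37 -0.18 -0.21  0.27  0.53]
 [482.  56.  65.] -100 44 m 0.67 q [ 0.48  0.68  1.86 -0.63  1.21  1.07] dq [-0.    0.15  0.02 -0.03 -0.13  0.1 ]
 [466. -33.  65.] -100 44 m 0.57 q [ 0.35  0.64  1.97 -0.73  1.11  1.06] dq [-0.13 -0.04  0.11 -0.11 -0.1  -0.01]
 [466. -33. 215.] -100 44 m 0.64 q [ 0.35  0.38  1.93 -0.66  1.34  0.85] dq [ 0.   -0.26 -0.05  0.07  0.23 -0.21]
```

Run:
```python
from wp import *
S=np.array([466,-33,65.]); a=-78
F=pose(S,a,44,3); z=F[1][:,2]
W=[pose([455,-60,240],-80,15,3),(F[0]-110*z,F[1]),F]
chain([([455,-60,240],-80,15,3),(S-110*z,a,44,3),(S,a,44,3)])
plan(W[:1]); print();plan(W[1:],W[0])
for c in ('top','scene'):
    snap(c,c+'3.png')
    for n in ('slim','beaker_b'):
        for m in imaging.mark_of(c,n)[:5]: print(c,n,np.round(m['xy'],1),round(m['conf'],2),at_z(c,m['xy'],0).round(0)[:2],at_z(c,m['xy'],4).round(0)[:2])
```

```text
[455 -60 240] -80 15 m 0.63 q [ 0.05  0.09  2.03 -0.31  1.    0.04] dq [ 0.44 -0.14  0.12 -0.32  0.02  0.43]
 [450.  42. 144.] -78 44 m 0.49 q [ 0.57  0.43  2.08 -0.81  1.11  0.91] dq [ 0.52  0.34  0.05 -0.5   0.11  0.88]
 [466. -33.  65.] -78 44 m 0.28 q [ 0.41  0.58  2.14 -1.02  0.93  1.05] dq [-0.16  0.14  0.06 -0.21 -0.19  0.13]
turn [-0.022, -0.337, -0.218] shift [0.631, -0.099, -0.167] | rows 2.6 tcp [456. -66. 219.]

turn [-0.022, -0.644, -0.039] shift [0.559, 0.067, 0.318] | rows 3.4 tcp [453.  27. 128.]
turn [-0.022, -0.644, -0.039] shift [0.292, 0.08, 0.799] | rows 3.4 tcp [469. -48.  49.]
top slim [320.2 254.8] 0.57 [465. -31.] [465. -31.]
top beaker_b [278.4 203.6] 0.86 [620.  97.] [620.  96.]
top beaker_b [308.8 152.6] 0.84 [780.   4.] [779.   4.]
top beaker_b [276.  235.8] 0.81 [522. 103.] [522. 103.]
top beaker_b [375.4 249.7] 0.57 [ 479. -198.] [ 479. -197.]
scene slim [295.8 210.5] 0.95 [451. -22.] [456. -24.]
scene beaker_b [355.3 230.5] 0.86 [626. 101.] [630.  98.]
scene beaker_b [244.9 228.4] 0.68 [ 460. -201.] [ 465. -202.]
scene beaker_b [338.5 208.8] 0.63 [508. 108.] [512. 105.]
scene beaker_b [198.9 245.8] 0.55 [ 473. -349.] [ 477. -349.]
scene beaker_b [352.8 273.5] 0.55 [775.   2.] [778.  -1.]
```

Emit:
{"method": "step_arm", "body": {
  "moves": [
    [[-0.022,-0.337,-0.218],[0.631,-0.099,-0.167],1],
    [[-0.022,-0.337,-0.218],[0.631,-0.099,-0.167],1],
    [[-0.022,-0.337,-0.218],[0.631,-0.099,-0.167],1],
    [[-0.022,-0.337,-0.218],[0.631,-0.099,-0.167],1]
  ]
}}

```text
clock: 18.55
eef_pos: [455.9, -60.8, 217.4]
tcp_rot: [3.141, 0.263, 1.753]
contact_force: [-0.2, -0.3, 0.0]
opening: 0.998
grasp_force: 0.0
```

Emit:
{"method": "step_arm", "body": {
  "moves": [
    [[-0.022,-0.644,-0.039],[0.559,0.067,0.1],1],
    [[-0.022,-0.644,-0.039],[0.559,0.067,0.1],1],
    [[-0.022,-0.644,-0.039],[0.559,0.067,0.318],1],
    [[-0.022,-0.644,-0.039],[0.559,0.067,0.318],1],
    [[-0.022,-0.644,-0.039],[0.559,0.067,0.318],1],
    [[-0.022,-0.644,-0.039],[0.559,0.067,0.318],1]
  ]
}}

```text
clock: 19.15
eef_pos: [453.1, 26.1, 125.5]
tcp_rot: [-3.134, 0.771, 1.787]
contact_force: [0.5, -0.5, 0.3]
opening: 0.999
grasp_force: 0.0
```

Run:
```python
from wp import *
from ov import circ,draw
show(); im=snap('wrist','w6.png')
for z,rr,c in [(0,20,(0,255,0)),(110,20,(255,255,0))]: draw(im,'wrist',circ(466,-33,z,rr),(0,0),c,1)
cv2.imwrite('pics/w6o.png',im[...,::-1])
S=np.array([466,-33,65.])
F=pose(S,-78,44,3);plan([(F[0]-40*F[1][:,2],F[1]),F])
```

```text
19.15 [453.1  26.1 125.5] grasp [450.4  39.1 139.2] az/tilt -78.2 44.1 q [ 0.57  0.44  2.08 -0.81  1.11  0.91] F [ 0.5 -0.5  0.3] 0.999 0.0
turn [-0.002, 0.001, 0.002] shift [-0.0, -0.002, 0.342] | rows 1.4 tcp [463. -21.  78.]
turn [-0.002, 0.001, 0.002] shift [-0.0, -0.001, 0.542] | rows 2.2 tcp [469. -48.  49.]
```

View pics/w6o.png

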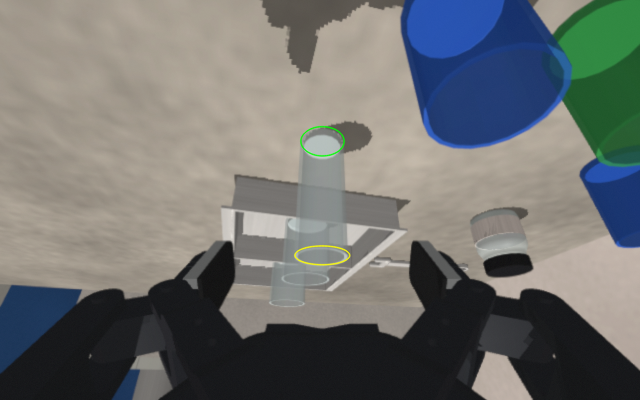

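The slim glass sits centred between the fingers, with its base at (323,145) and rim at about (322,255). The overlay matches. The blue beaker at (485,70) is clear of the path.

Emit:
{"method": "step_arm", "body": {
  "moves": [
    [[0,0,0],[0,0,0.15],1],
    [[0,0,0],[0,0,0.3],1],
    [[0,0,0],[0,0,0.42],1],
    [[0,0,0],[0,0,0.5],1],
    [[0,0,0],[-0.003,0,0.545],1],
    [[0,0,0],[-0.003,0,0.545],1]
  ]
}}

```text
clock: 19.8
eef_pos: [470.8, -49.9, 50.9]
tcp_rot: [3.136, 0.768, 1.773]
contact_force: [0.1, 0.7, -0.5]
opening: 0.998
grasp_force: 0.0
```

Emit:
{"method": "step_arm", "body": {
  "moves": [
    [[0,0,0],[0,0,0],0.5],
    [[0,0,0],[0,0,0],0.2],
    [[0,0,0],[0,0,0],0],
    [[0,0,0],[0,0,0],-0.2],
    [[0,0,0],[0,0,0],-0.2],
    [[0,0,0],[0,0,0],-0.2],
    [[0,0,0],[0,0,0],-0.2],
    [[0,0,0],[0,0,0],-0.2]
  ],
  "squeeze": 24
}}

```text
clock: 20.6
eef_pos: [471.0, -48.0, 50.4]
tcp_rot: [3.138, 0.77, 1.778]
contact_force: [-0.4, 0.1, 5.9]
opening: 0.468
grasp_force: 23.5
```

Run:
```python
from wp import *
show(); c=cur(); g=c[0]-22*c[1][:,2]; print('g',g)
A=np.array([536,328.5,110+g[2]+6]); h=g[2]
W=[(g+[0,0,60],-78,44,3),([440,60,h+140],-74,44,3),([415,220,h+140],-64,44,3),([415,380,h+140],-54,44,3),(A-130*U(-50)+[0,0,4],-50,44,3)]
chain(W+[(A,-50,44,3)])
P=[pose(*w) for w in W]
plan(P[:2]);print();plan(P[2:3],P[1]);print();plan(P[3:4],P[2]);print();plan(P[4:],P[3])
```

```text
20.6 [471.  -48.   50.4] grasp [468.2 -35.1  64. ] az/tilt -77.8 44.1 q [ 0.41  0.57  2.14 -1.02  0.93  1.05] F [-0.4  0.1  5.9] 0.468 23.547869539470412
g [467.72508827 -33.0571917   66.16194767]
 [468. -33. 126.] -78 44 m 0.36 q [ 0.41  0.45  2.13 -0.94  1.01  0.9 ] dq [-0.   -0.13 -0.01  0.08  0.08 -0.14]
 [440.  60. 206.] -74 44 m 0.52 q [ 0.62  0.3   2.08 -0.78  1.2   0.8 ] dq [ 0.21 -0.15 -0.05  0.16  0.19 -0.1 ]
 [415. 220. 206.] -64 44 m 0.6 q [ 0.92  0.38  1.96 -0.7   1.29  0.84] dq [ 0.3   0.08 -0.12  0.08  0.09  0.03]
 [415. 380. 206.] -54 44 m 0.62 q [ 1.1   0.51  1.73 -0.68  1.37  0.78] dq [ 0.18  0.13 -0.22  0.02  0.08 -0.06]
 [452. 428. 186.] -50 44 m 0.58 q [ 1.09  0.59  1.63 -0.72  1.34  0.72] dq [-0.01  0.08 -0.1  -0.04 -0.03 -0.06]
 [536. 328. 182.] -50 44 m 0.48 q [ 0.9   0.55  1.73 -0.82  1.2   0.65] dq [-0.19 -0.04  0.09 -0.1  -0.14 -0.07]
turn [0.003, 0.003, -0.002] shift [-0.209, 0.001, -0.215] | rows 1.2 tcp [471. -48. 110.]
turn [-0.059, 0.003, -0.066] shift [-0.14, -0.032, -0.84] | rows 3.4 tcp [444.  45. 190.]

turn [-0.154, -0.0, -0.16] shift [0.579, 0.114, -0.559] | rows 3.3 tcp [422. 206. 190.]

turn [-0.154, 0.0, -0.16] shift [0.518, 0.364, -0.5] | rows 3.2 tcp [424. 368. 190.]

turn [-0.062, 0.0, -0.064] shift [0.13, 0.298, 0.013] | rows 1.3 tcp [462. 416. 170.]
```

Emit:
{"method": "step_arm", "body": {
  "moves": [
    [[0,0,0],[-0.03,0,-0.03],-0.2],
    [[0,0,0],[-0.1,0,-0.1],-0.2],
    [[0,0,0],[-0.209,0,-0.215],-0.2],
    [[-0.03,0,-0.033],[-0.18,-0.015,-0.5],-0.2],
    [[-0.059,0,-0.066],[-0.14,-0.032,-0.84],-0.2],
    [[-0.059,0,-0.066],[-0.14,-0.032,-0.84],-0.2],
    [[-0.059,0,-0.066],[-0.14,-0.032,-0.84],-0.2]
  ]
}}

```text
clock: 21.3
eef_pos: [444.7, 47.9, 192.1]
tcp_rot: [3.136, 0.767, 1.849]
contact_force: [0.5, -1.0, -1.5]
opening: 0.468
grasp_force: 24.5
```

Emit:
{"method": "step_arm", "body": {
  "moves": [
    [[-0.154,0,-0.16],[0.579,0.114,-0.559],-0.2],
    [[-0.154,0,-0.16],[0.579,0.114,-0.559],-0.2],
    [[-0.154,0,-0.16],[0.579,0.114,-0.559],-0.2],
    [[-0.154,0,-0.16],[0.579,0.114,-0.559],-0.2]
  ]
}}

```text
clock: 21.7
eef_pos: [421.6, 209.8, 188.9]
tcp_rot: [-3.141, 0.767, 2.027]
contact_force: [0.7, -0.6, -0.8]
opening: 0.467
grasp_force: 24.5
```

Emit:
{"method": "step_arm", "body": {
  "moves": [
    [[-0.154,0,-0.16],[0.518,0.364,-0.5],-0.2],
    [[-0.154,0,-0.16],[0.518,0.364,-0.5],-0.2],
    [[-0.154,0,-0.16],[0.518,0.364,-0.5],-0.2],
    [[-0.154,0,-0.16],[0.518,0.364,-0.5],-0.2],
    [[-0.154,0,-0.16],[0.518,0.364,-0.5],-0.2],
    [[-0.154,0,-0.16],[0.518,0.364,-0.5],-0.2]
  ]
}}

```text
clock: 22.3
eef_pos: [423.9, 365.4, 188.7]
tcp_rot: [-3.136, 0.77, 2.201]
contact_force: [0.3, -0.3, -0.0]
opening: 0.473
grasp_force: 24.5
```

Run:
```python
from ring import *
show()
im=snap('top','top4.png'); print('ring top',ring('top',im,(165,205,55,50)))
im=snap('scene','sc4.png'); print('ring scene',ring('scene',im,(378,150,50,35)))
for c in ('top','scene'):
    for m in imaging.mark_of(c,'stage')[:2]: print(c,m['conf'],at_z(c,m['xy'],110).round(0))
im=snap('wrist','w7.png'); 
A=np.array([536,328.5,180])
plan([pose(A-130*U(-50)+[0,0,3],-50,44,3),pose(A-60*U(-50),-50,44,3)])
o=np.zeros((600,800,3),np.uint8)
def put(f,b,s,x,y):
    t=cv2.resize(cv2.imread('pics/'+f)[b[1]:b[1]+b[3],b[0]:b[0]+b[2]],None,fx=s,fy=s,interpolation=cv2.INTER_CUBIC)[:600-y,:800-x]; o[y:y+t.shape[0],x:x+t.shape[1]]=t
put('w7.png',(120,0,400,400),1,0,0); put('top4.png',(160,190,80,80),5,400,0); put('sc4.png',(350,80,110,110),3.6,400,300)
cv2.imwrite('pics/c7.png',o)
```

```text
22.3 [423.9 365.4 188.7] grasp [416.2 376.1 202.3] az/tilt -54.4 44.1 q [ 1.1   0.51  1.73 -0.68  1.37  0.78] F [ 0.3 -0.3 -0. ] 0.473 24.455331836152254
ring top (array([537.3, 326.1,  54.2]), 191, np.float64(3.63))
ring scene (array([535.4, 328.9,  52.4]), 85, np.float64(2.47))
top 0.75 [ 704. -305.  110.]
top 0.63 [542. 317. 110.]
scene 0.79 [552. 316. 110.]
turn [-0.065, 0.002, -0.064] shift [0.144, 0.302, 0.016] | rows 1.3 tcp [462. 416. 167.]
turn [-0.065, 0.002, -0.064] shift [-0.097, 0.327, 0.27] | rows 1.7 tcp [507. 363. 164.]
```

View pics/c7.png

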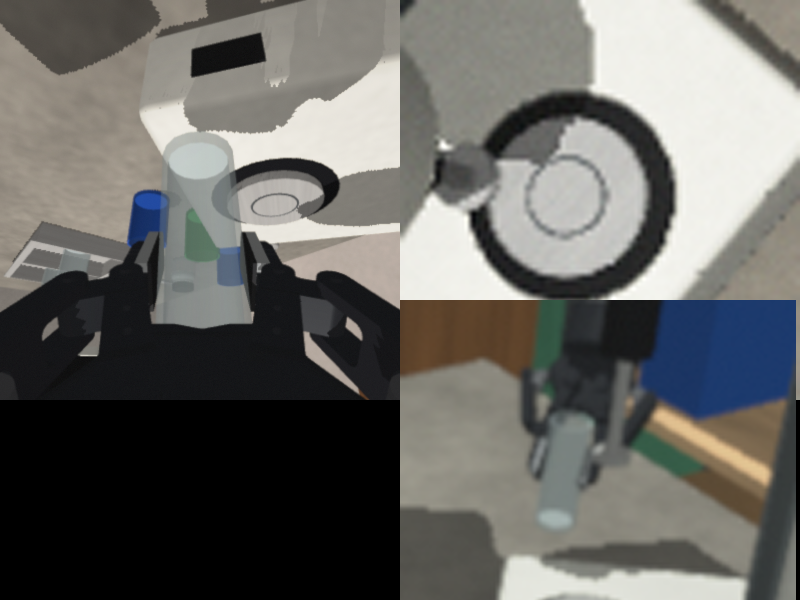

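The composite shows the engraved ring bare on the stage: top-panel centre (567,197), wrist-panel centre (275,205). The slim glass is held between the pads, with its rim at (575,420) and base at (555,520) in the scene panel. I'll check its lean numerically.

Run:
```python
from ring import *
c=cur(); g=c[0]-22*c[1][:,2]; print('g',g.round(1))
b=g-[0,0,66.2]
for nm,p in (('base',b),('rim',b+[0,0,110])):
    q=proj('scene',p)[0]; print(nm,((q-[350,80]+.5)*3.6+[400,300]).round(0), 'wrist', (proj('wrist',p)[0]-[120,0]).round(0))
print('spindle',((proj('scene',[[536,328,272],[536,328,367]])-[350,80]+.5)*3.6+[400,300]).round(0).tolist())
print('ring top',at_z('top',(160+167/5-.5,190+197/5-.5),110).round(1),'wrist',at_z('wrist',(395,205),110).round(1))
# engraved ring in top: dark thin circle fit
im=cv2.imread('pics/top4.png')[205:253,170:220]; G=cv2.resize(im,None,fx=8,fy=8,interpolation=cv2.INTER_CUBIC); G=cv2.cvtColor(G,6)
cs=cv2.HoughCircles(cv2.GaussianBlur(G,(0,0),3),cv2.HOUGH_GRADIENT,1,40,param1=60,param2=15,minRadius=50,maxRadius=80)
for x in (cs[0][:3] if cs is not None else []): print(x, at_z('top',(170+(x[0]+.5)/8-.5,205+(x[1]+.5)/8-.5),110).round(1))
# slim edges in wrist picture: dark/bright columns
w=cv2.cvtColor(cv2.imread('pics/w7.png'),6).astype(int)
```

```text
g [415.2 378.6 205.4]
base [558. 523.] wrist [203. 155.]
rim [571. 419.] wrist [203. 380.]
spindle [[611.0, 459.0], [627.0, 352.0]]
ring top [536.8 325.9 110. ] wrist [535.8 329.6 110. ]
[185.5 193.5  66.4] [537.2 326.3 110. ]
```

Run:
```python
from wp import *
A=np.array([536.3,328,180.5])
W=[pose(A-130*U(-50)+[0,0,1],-50,44,3),pose(A-60*U(-50),-50,44,3)]
plan(W); print(); plan([pose(A-25*U(-50),-50,44,3),pose(A,-50,44,3)],W[1])
```

```text
turn [-0.065, 0.002, -0.064] shift [0.147, 0.302, 0.024] | rows 1.3 tcp [463. 416. 166.]
turn [-0.065, 0.002, -0.064] shift [-0.101, 0.327, 0.27] | rows 1.7 tcp [508. 362. 165.]

turn [0.0, 0.0, 0.0] shift [-0.126, -0.0, 0.122] | rows 0.7 tcp [530. 335. 165.]
turn [0.0, 0.0, 0.0] shift [-0.216, -0.0, 0.208] | rows 1.2 tcp [546. 316. 165.]
```

Emit:
{"method": "step_arm", "body": {
  "moves": [
    [[-0.065,0,-0.064],[0.147,0.302,0.024],-0.2],
    [[-0.065,0,-0.064],[0.147,0.302,0.024],-0.2],
    [[-0.065,0,-0.064],[0.06,0.31,0.11],-0.2],
    [[-0.065,0,-0.064],[-0.02,0.318,0.19],-0.2],
    [[-0.065,0,-0.064],[-0.101,0.327,0.27],-0.2],
    [[-0.065,0,-0.064],[-0.101,0.327,0.27],-0.2],
    [[-0.065,0,-0.064],[-0.101,0.327,0.27],-0.2]
  ]
}}

```text
clock: 23.25
eef_pos: [507.6, 362.9, 164.8]
tcp_rot: [3.141, 0.769, 2.268]
contact_force: [-0.6, 0.4, -0.4]
opening: 0.467
grasp_force: 24.5
```

Run:
```python
from wp import *
show(); c=cur(); print((c[0]-22*c[1][:,2]).round(1))
A=np.array([536.3,328,180.5])
plan([pose(A-25*U(-50),-50,44,3),pose(A,-50,44,3),pose(A-[0,0,3],-50,44,3)])
```

```text
23.25 [507.6 362.9 164.8] grasp [499.1 373.1 178.4] az/tilt -50.0 44.0 q [ 0.99  0.57  1.69 -0.77  1.26  0.69] F [-0.6  0.4 -0.4] 0.467 24.475121560740263
[497.8 374.7 180.6]
turn [-0.0, 0.001, -0.001] shift [-0.127, -0.002, 0.124] | rows 0.7 tcp [530. 335. 165.]
turn [-0.0, 0.001, -0.001] shift [-0.217, -0.002, 0.211] | rows 1.2 tcp [546. 316. 165.]
turn [-0.0, 0.001, -0.001] shift [-0.207, -0.002, 0.222] | rows 1.2 tcp [546. 316. 162.]
```

Emit:
{"method": "step_arm", "body": {
  "moves": [
    [[0,0,0],[-0.07,0,0.068],-0.2],
    [[0,0,0],[-0.127,-0.001,0.124],-0.2],
    [[0,0,0],[-0.175,-0.002,0.17],-0.2],
    [[0,0,0],[-0.217,-0.002,0.211],-0.2],
    [[0,0,0],[-0.217,-0.002,0.211],-0.2],
    [[0,0,0],[-0.217,-0.002,0.211],-0.2]
  ]
}}

```text
clock: 23.85
eef_pos: [546.3, 316.7, 164.5]
tcp_rot: [3.141, 0.769, 2.269]
contact_force: [0.1, 0.2, -1.0]
opening: 0.469
grasp_force: 24.5
```

Run:
```python
from ring import *
show(); c=cur(); g=c[0]-22*c[1][:,2]; print('g',g.round(1))
im=snap('wrist','w8.png'); cal=imaging.calibration('wrist')
print('ring',ring('wrist',im,(240,130,180,90),cal))
print('pred base',proj('wrist',[g[0],g[1],g[2]-66.2],cal)[0].round(1),'stage',proj('wrist',[536.3,328,110],cal)[0].round(1))
for n in ('slim','stage'):
    for m in imaging.mark_of('wrist',n)[:2]: print(n,m['conf'],np.round(m['xy'],1),at_z('wrist',m['xy'],114 if n=='slim' else 110,cal).round(1))
```

```text
23.85 [546.3 316.7 164.5] grasp [537.8 326.9 178.1] az/tilt -50.0 44.0 q [ 0.9   0.55  1.73 -0.82  1.2   0.65] F [ 0.1  0.2 -1. ] 0.469 24.4712745804145
g [536.4 328.5 180.3]
ring (array([550.3, 327.8,  43.3]), 159, np.float64(3.14))
pred base [322.  155.2] stage [321.3 150. ]
slim 0.83 [318.  156.1] [535.3 326.3 114. ]
```

Emit:
{"method": "step_arm", "body": {
  "moves": [
    [[0,0,0],[0.004,0,0.004],-0.2],
    [[0,0,0],[0.0075,0,0.0075],-0.2],
    [[0,0,0],[0.011,0,0.011],-0.2],
    [[0,0,0],[0.013,0,0.013],-0.2],
    [[0,0,0],[0.013,0,0.013],-0.2]
  ]
}}

```text
clock: 24.5
eef_pos: [546.0, 317.1, 160.7]
tcp_rot: [3.142, 0.769, 2.27]
contact_force: [0.5, -0.5, -0.6]
opening: 0.461
grasp_force: 24.5
```

Emit:
{"method": "step_arm", "body": {
  "moves": [
    [[0,0,0],[0.0018,0,0.0018],-0.2],
    [[0,0,0],[0.0036,0,0.0036],-0.2],
    [[0,0,0],[0.0036,0,0.0036],-0.2]
  ]
}}

```text
clock: 24.8
eef_pos: [546.2, 316.9, 160.5]
tcp_rot: [3.141, 0.77, 2.269]
contact_force: [-2.2, 0.0, 4.8]
opening: 0.465
grasp_force: 24.9
```

Emit:
{"method": "step_arm", "body": {
  "moves": [
    [[0,0,0],[0,0,0],0.1],
    [[0,0,0],[0,0,0],0.3],
    [[0,0,0],[0,0,0],0.6],
    [[0,0,0],[0,0,0],0.9],
    [[0,0,0],[0,0,0],0.9],
    [[0,0,0],[0.05,0,-0.048],0.9],
    [[0,0,0],[0.13,0,-0.125],0.9],
    [[0,0,0],[0.25,0,-0.24],0.9]
  ]
}}

```text
clock: 25.6
eef_pos: [500.9, 370.3, 159.6]
tcp_rot: [3.141, 0.769, 2.268]
contact_force: [0.6, 0.8, 0.0]
opening: 0.952
grasp_force: 0.0
```

Emit:
{"method": "step_arm", "body": {
  "moves": [
    [[0,0,0],[0.15,0,-0.145],0.9],
    [[0,0,0],[0.3,0,-0.35],0.9],
    [[0,0,0],[0.3,0,-0.6],0.9],
    [[0,0,0],[0.3,0,-0.6],0.9],
    [[0,0,0],[0.3,0,-0.6],0.9]
  ]
}}

```text
clock: 26.1
eef_pos: [419.1, 468.6, 204.5]
tcp_rot: [3.139, 0.768, 2.27]
contact_force: [0.2, -0.2, -0.8]
opening: 0.946
grasp_force: 0.0
```

Run:
```python
from ring import *
show()
ims={c:snap(c,c+'9.png') for c in ('top','scene','wrist')}
for c in ims:
    for n,z in (('slim',110),('beaker_b',4),('stage',110),('bob',0),('jar',0),('spanner',0)):
        for m in imaging.mark_of(c,n)[:5]: print(c,n,round(m['conf'],2),np.round(m['xy'],1),at_z(c,m['xy'],z).round(0)[:2])
        if n in('slim',): 
            for m in imaging.recognise(c,n)[:2]: print('  box',round(m['conf'],2),np.round(m['extent'],0))
p=np.array([[536.3,328,110],[536.3,328,220]])
for c in ims: print(c,'pred base/rim',proj(c,p).round(1).tolist())
im=ims['wrist']; print('ring wrist')
print(telemetry.sense()['clock'])
```

```text
26.1 [419.1 468.6 204.5] grasp [410.6 478.7 218.1] az/tilt -49.7 44.0 q [ 1.18  0.59  1.55 -0.67  1.45  0.72] F [ 0.2 -0.2 -0.8] 0.946 0.0
top slim 0.6 [191.6 230.6] [532. 329.]
top slim 0.46 [400.2 251. ] [ 475. -251.]
top slim 0.45 [375.3 248.1] [ 483. -182.]
  box 0.67 [176. 221.  25.  15.]
top beaker_b 0.96 [423.6 255.7] [ 460. -344.]
top beaker_b 0.8 [277.8 205.5] [614.  98.]
top beaker_b 0.77 [281.  234.7] [525.  88.]
top beaker_b 0.67 [308.8 155. ] [771.   4.]
top stage 0.62 [193.9 226.8] [543. 323.]
top stage 0.5 [267.7 163.7] [721. 118.]
top bob 0.78 [269.6 165.6] [739. 125.]
top jar 0.66 [355.2 172.3] [ 717. -140.]
top spanner 0.88 [416.9 169.8] [ 725. -332.]
top spanner 0.54 [193.8 230. ] [540. 356.]
scene slim 0.81 [401.2 167.2] [529. 331.]
  box 0.85 [395. 136.  15.  35.]
scene beaker_b 0.98 [202.2 246.5] [ 485. -341.]
scene beaker_b 0.85 [249.8 227.1] [ 466. -187.]
scene beaker_b 0.74 [352.7 225.6] [607. 103.]
scene beaker_b 0.7 [350.6 272. ] [771.  -3.]
scene beaker_b 0.67 [336.4 208. ] [506. 101.]
scene bob 0.9 [387.6 254.1] [757. 130.]
scene jar 0.57 [301.8 275. ] [ 716. -125.]
scene jar 0.33 [224.2 234.3] [ 457. -267.]
scene spanner 0.64 [227.6 305.5] [ 723. -336.]
wrist slim 0.63 [320.4 228.7] [534. 329.]
  box 0.94 [299. 221.  42. 108.]
  box 0.46 [212.  49. 428. 350.]
wrist beaker_b 0.97 [173.  249.5] [ 483. -173.]
wrist beaker_b 0.75 [151.7 262.9] [ 470. -319.]
wrist beaker_b 0.74 [233.7 211.6] [510. 106.]
wrist beaker_b 0.63 [307.3 254.4] [755.  13.]
wrist stage 0.71 [320.4 230.2] [537. 325.]
wrist stage 0.58 [160.7 254.4] [410. 104.]
wrist jar 0.72 [265.8 266.9] [ 734. -155.]
wrist spanner 0.45 [236.7 280.7] [ 737. -347.]
wrist spanner 0.31 [169.3 251.2] [ 482. -203.]
top pred base/rim [[192.2, 229.1], [179.5, 226.7]]
scene pred base/rim [[401.7, 168.4], [406.0, 138.8]]
wrist pred base/rim [[321.4, 229.3], [321.4, 326.3]]
ring wrist
27.3
```

```bash
python3 -c "
from rig import r
print(r.sign_off())"
```

```text
the job is handed in; nothing more can be done
None
```

The job is handed in at about 27 s: camera checks put both wide beakers upright in the tray (beaker_a in the right bay, beaker_b in the left) and the slim glass upright within about 5 mm of the stage centre, with no grip reading above 28 N.

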